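Pack levelling wedges head to tail and lock the tray

TASK

Get the levelling wedges ready for dispatch: slide the tray's stop back, then pack every wedge on the bench into the tray, on edge as they lie, crosswise between the side strips, alternately head to tail (thick end beside thin end, soles and slopes together) in one tight block that starts with a sole flat against the fixed end block. Slide the stop up to the block, to the closest rail slot that holds it, and lock it there by putting the pin down through the stop's eye into the rail until its flange is seated; leave the other things on the bench where they are.

Things in the scene. Friction and masses are not known exactly. Their poses are not given: they have to be found in the camera images.
- tray: Packing tray fixed to the bench. Origin at bench height on its centre line, below the inner face of the fixed end block (52 mm wide, top 50 mm above the bench); y runs along the tray to its open end, x across, z up. The grey floor (20 mm above the bench, ends at y = 220 mm) lies between aluminium side strips 64 mm apart, 4 mm thick, tops 26 mm above the bench.
- park_hole (a point): Mouth of the parking slot (tray x = 48, y = 208 mm) in the steel rail along the tray's +x side, where the pin stands at the start. The rail is 24 mm wide (x = 36 to 60 mm), top 26 mm above the bench, with a row of through slots at x = 48 mm, 10 mm (x) by 8.4 mm (y), every 12 mm from y = 63 to 183 mm; the parking slot is alike.
- stop (a joint): Slide of the tray's stop, m, 0 to 0.135, growing towards the open end. Free length from end block to stop face = 40 mm + this value. About 3 N of friction; it stays where left. Its eye is over a rail slot at values 11, 23, 35 ... 131 mm (every 12 mm): free lengths 51, 63, 75, 87, 99, 111, 123, 135 ... 171 mm.
- stop_face (a point): Middle of the stop's face that meets the wedges (upright aluminium plate, 52 mm wide, top 56 mm above the bench); axes as the tray's.
- stop_grip (a point): Centre of the black grip on top of the stop: 44 mm across the tray (x), 14 mm thick along it (y), 36 mm high (56 to 92 mm above the bench). Axes as the tray's.
- stop_eye (a point): Centre of the round 9 mm eye in the stop's ear, at the ear's top face, 31 mm above the bench; the 4.5 mm thick ear rides just over the rail, 12 mm behind the stop's face.
- pin_grip (a point): The loose steel locking pin, upright: this point is on its axis 46 mm above its tip, in the middle of the dark barrel (14 mm diameter, 38 mm long). Below the barrel: a flange (17 mm diameter, 3 mm thick), then a 6 mm shank 24 mm long with a tapered end. z: the pin's axis, up.
- pin_tip (a point): Lower end of the pin's shank. With the flange down on the stop's ear the tip is 24 mm below the ear's top (7 mm above the bench).
- wedge1_mid (a point): A beech wedge (3 to 5 alike are there; None if absent) lying on edge: 60 mm long, 30 mm high, 36 mm thick at one end, 12 mm at the other; the sole is square to the ends, the other side slopes. This point: mid-length, 15 mm up, 12 mm from the sole. x to the thick end; y from sole to slope (slope at y = 24 mm at the thick end, 12 in the middle, 0 at the thin end); z up.
- wedge1_heel (a point): Where slope and thick end of wedge1 meet: in the axes of wedge1_mid at x = 30, y = 24 mm.
- wedge2_mid (a point): A beech wedge (3 to 5 alike are there; None if absent) lying on edge: 60 mm long, 30 mm high, 36 mm thick at one end, 12 mm at the other; the sole is square to the ends, the other side slopes. This point: mid-length, 15 mm up, 12 mm from the sole. x to the thick end; y from sole to slope (slope at y = 24 mm at the thick end, 12 in the middle, 0 at the thin end); z up.
- wedge2_heel (a point): Where slope and thick end of wedge2 meet: in the axes of wedge2_mid at x = 30, y = 24 mm.
- wedge3_mid (a point): A beech wedge (3 to 5 alike are there; None if absent) lying on edge: 60 mm long, 30 mm high, 36 mm thick at one end, 12 mm at the other; the sole is square to the ends, the other side slopes. This point: mid-length, 15 mm up, 12 mm from the sole. x to the thick end; y from sole to slope (slope at y = 24 mm at the thick end, 12 in the middle, 0 at the thin end); z up.
- wedge3_heel (a point): Where slope and thick end of wedge3 meet: in the axes of wedge3_mid at x = 30, y = 24 mm.
- wedge4_mid (a point): A beech wedge (3 to 5 alike are there; None if absent) lying on edge: 60 mm long, 30 mm high, 36 mm thick at one end, 12 mm at the other; the sole is square to the ends, the other side slopes. This point: mid-length, 15 mm up, 12 mm from the sole. x to the thick end; y from sole to slope (slope at y = 24 mm at the thick end, 12 in the middle, 0 at the thin end); z up.
- wedge4_heel (a point): Where slope and thick end of wedge4 meet: in the axes of wedge4_mid at x = 30, y = 24 mm.
- wedge5_mid (a point): A beech wedge (3 to 5 alike are there; None if absent) lying on edge: 60 mm long, 30 mm high, 36 mm thick at one end, 12 mm at the other; the sole is square to the ends, the other side slopes. This point: mid-length, 15 mm up, 12 mm from the sole. x to the thick end; y from sole to slope (slope at y = 24 mm at the thick end, 12 in the middle, 0 at the thin end); z up.
- wedge5_heel (a point): Where slope and thick end of wedge5 meet: in the axes of wedge5_mid at x = 30, y = 24 mm.
- weight: A 500 g steel test weight, 38 mm diameter, 61 mm high. Bystander. Origin: centre of its underside.
- tape_roll: A paper tape roll lying flat, 68 mm diameter, 24 mm high. Bystander. Origin: centre of its underside.
- screwdriver: A screwdriver lying on the bench. Bystander.
- spirit_level: A 150 mm aluminium spirit level standing on its edge, 22 mm wide, 40 mm high. Bystander. Origin: centre of its underside.
Things that resemble listed ones, but are neither listed nor needed, are in the scene too. What is shaped like the part that bears wedge3_mid but blue, orange or purple is not meant.

How it is judged (in metres and radians):
At the end, for the whole second after the job is handed in: Each wedge on edge on the tray floor, square (7 degrees) and central (5 mm), head to tail with its neighbours in one block on the end block: middles every 24 mm from 12 mm off it (-3 to +9 mm); stop within 8 mm of the last; pin upright through the eye, tip under 13 mm above the bench (x of wedge1_mid in the frame of tray between -0.005 and 0.005 m and z of wedge1_mid in the frame of tray between 0.031 and 0.039 m and angle between the x axis of each of wedge1_mid, wedge2_mid, wedge3_mid, wedge4_mid, wedge5_mid and the x axis of tray, either way round below 0.12 rad and angle between each of wedge1_mid, wedge2_mid, wedge3_mid, wedge4_mid, wedge5_mid, pin_grip's own z axis and vertical below 0.12 rad and linear speed of each of wedge1, wedge2, wedge3, wedge4, wedge5, pin below 0.01 m/s and y of each of wedge1_mid, wedge2_mid, wedge3_mid, wedge4_mid, wedge5_mid in the frame of stop_face below -0.008 m and y of each of wedge1_mid, wedge2_mid, wedge3_mid, wedge4_mid, wedge5_mid in the frame of tray below 0.117 m and (horizontal distance between wedge1_mid and wedge2_mid below 0.034 m or horizontal distance between wedge1_mid and wedge3_mid below 0.034 m or horizontal distance between wedge1_mid and wedge4_mid below 0.034 m or horizontal distance between wedge1_mid and wedge5_mid below 0.034 m) and x of wedge2_mid in the frame of tray between -0.005 and 0.005 m and z of wedge2_mid in the frame of tray between 0.031 and 0.039 m and (horizontal distance between wedge2_mid and wedge1_mid below 0.034 m or horizontal distance between wedge2_mid and wedge3_mid below 0.034 m or horizontal distance between wedge2_mid and wedge4_mid below 0.034 m or horizontal distance between wedge2_mid and wedge5_mid below 0.034 m) and x of wedge3_mid in the frame of tray between -0.005 and 0.005 m and z of wedge3_mid in the frame of tray between 0.031 and 0.039 m and (horizontal distance between wedge3_mid and wedge1_mid below 0.034 m or horizontal distance between wedge3_mid and wedge2_mid below 0.034 m or horizontal distance between wedge3_mid and wedge4_mid below 0.034 m or horizontal distance between wedge3_mid and wedge5_mid below 0.034 m) and x of wedge4_mid in the frame of tray between -0.005 and 0.005 m and z of wedge4_mid in the frame of tray between 0.031 and 0.039 m and (horizontal distance between wedge4_mid and wedge1_mid below 0.034 m or horizontal distance between wedge4_mid and wedge2_mid below 0.034 m or horizontal distance between wedge4_mid and wedge3_mid below 0.034 m or horizontal distance between wedge4_mid and wedge5_mid below 0.034 m) and x of wedge5_mid in the frame of tray between -0.005 and 0.005 m and z of wedge5_mid in the frame of tray between 0.031 and 0.039 m and (horizontal distance between wedge5_mid and wedge1_mid below 0.034 m or horizontal distance between wedge5_mid and wedge2_mid below 0.034 m or horizontal distance between wedge5_mid and wedge3_mid below 0.034 m or horizontal distance between wedge5_mid and wedge4_mid below 0.034 m) and (y of wedge1_mid in the frame of tray between 0.009 and 0.021 m or y of wedge2_mid in the frame of tray between 0.009 and 0.021 m or y of wedge3_mid in the frame of tray between 0.009 and 0.021 m or y of wedge4_mid in the frame of tray between 0.009 and 0.021 m or y of wedge5_mid in the frame of tray between 0.009 and 0.021 m) and (y of wedge1_mid in the frame of tray between 0.033 and 0.045 m or y of wedge2_mid in the frame of tray between 0.033 and 0.045 m or y of wedge3_mid in the frame of tray between 0.033 and 0.045 m or y of wedge4_mid in the frame of tray between 0.033 and 0.045 m or y of wedge5_mid in the frame of tray between 0.033 and 0.045 m) and (y of wedge1_mid in the frame of tray between 0.057 and 0.069 m or y of wedge2_mid in the frame of tray between 0.057 and 0.069 m or y of wedge3_mid in the frame of tray between 0.057 and 0.069 m or y of wedge4_mid in the frame of tray between 0.057 and 0.069 m or y of wedge5_mid in the frame of tray between 0.057 and 0.069 m) and (horizontal distance between wedge1_mid and wedge2_mid above 0.037 m or horizontal distance between wedge1_heel and wedge2_heel above 0.05 m) and (horizontal distance between wedge1_mid and wedge3_mid above 0.037 m or horizontal distance between wedge1_heel and wedge3_heel above 0.05 m) and (horizontal distance between wedge1_mid and wedge4_mid above 0.037 m or horizontal distance between wedge1_heel and wedge4_heel above 0.05 m) and (horizontal distance between wedge1_mid and wedge5_mid above 0.037 m or horizontal distance between wedge1_heel and wedge5_heel above 0.05 m) and (horizontal distance between wedge2_mid and wedge3_mid above 0.037 m or horizontal distance between wedge2_heel and wedge3_heel above 0.05 m) and (horizontal distance between wedge2_mid and wedge4_mid above 0.037 m or horizontal distance between wedge2_heel and wedge4_heel above 0.05 m) and (horizontal distance between wedge2_mid and wedge5_mid above 0.037 m or horizontal distance between wedge2_heel and wedge5_heel above 0.05 m) and (horizontal distance between wedge3_mid and wedge4_mid above 0.037 m or horizontal distance between wedge3_heel and wedge4_heel above 0.05 m) and (horizontal distance between wedge3_mid and wedge5_mid above 0.037 m or horizontal distance between wedge3_heel and wedge5_heel above 0.05 m) and (horizontal distance between wedge4_mid and wedge5_mid above 0.037 m or horizontal distance between wedge4_heel and wedge5_heel above 0.05 m) and (y of any of wedge1_mid, wedge2_mid, wedge3_mid, wedge4_mid, wedge5_mid in the frame of stop_face above -0.02 m or y of any of wedge1_heel, wedge2_heel, wedge3_heel, wedge4_heel, wedge5_heel in the frame of stop_face above -0.008 m) and horizontal distance between pin_tip and stop_eye below 0.005 m and z of pin_tip in the frame of tray below 0.013 m); the robot touches nothing.
It fails at once if a bystander (weight, tape roll, screwdriver, spirit level) is moved more than 30 mm (distance of any of weight, tape_roll, screwdriver, spirit_level from where it was at the start of the episode above 0.03 m).
Of wedge1, wedge2, wedge3, wedge4, wedge5 only 3 to 5 are there at a start; the rules pass over those that are not, and their reading is None.
At some moment in a run one of wedge1, wedge2, wedge3, wedge4, wedge5 may be knocked a few centimetres aside while the robot is not near it.
It also fails if it takes over 210 s, if anything falls off the work surface, if the arm or the gripper's body presses on something with over 40 N, if the wrist force passes 120 N, or if a joint passes its speed limit or range.

ROBOT

A 6-joint arm with a two-finger parallel gripper is mounted at the origin on the work surface. World frame = base frame: x ahead of the robot, y to its left, z up, the work surface at z = 0. Lengths are in mm, angles in rad, forces in N, time in s.
With the tool pointing down it reaches from about 300 to 750 mm from the base axis. Payload 8.5 kg.
Tool frame: the origin (TCP) lies between the finger pads; the fingertips stand 17 mm ahead of it and the grasp point (between the pads) lies 2 mm behind it; x points along the fingers, y is the direction in which the jaws open and shut, and the axes are right-handed (so a half turn about x gives the same grasp; the last joint's range is limited). The gripper opens to 88 mm and grips with 3 to 60 N. Pads are 18 mm wide; open, the fingers measure 123 mm over their backs; the gripper's body (75 mm by 187 mm) begins 45 mm behind the grasp point.
Start: joints at [1.031, 0.381, 1.297, -0, 1.464, -0.215], TCP at [175.507, 521.227, 255.748] pointing down, gripper open.
Joint ranges: [-3.11, 3.11], [-0.89, 2.33], [0.22, 2.48], [-1.42, 4.56], [0.17, 2.85], [-2.88, 2.88]. Speed limits (rad/s): [2.39, 2.39, 3.14, 3.14, 3.14, 3.14].

INTERFACE

Orientations are given as a unit quaternion [x, y, z, w].
In Python, from rig import ctrl, grab_frame, calibration, models gives the robot as it stands.
- The arm moves only by the tool arm_command, never from a script. Its argument "rows" is a list of rows, each an object of numbers: "dx", "dy", "dz": the shift along the world's x, y, z in units of 40 mm (1.0 is 40 mm); "twist": the turn about the world's z in units of 5 degrees (1.0 is 5 degrees). A call has 1 to 20 rows; each row is the pose to reach, as a shift and turn from the pose commanded when the call began; what a row does not reach only later rows make up. A row lasts 1/12 s, in which the tool goes at most 41.7 mm and 7.16 degrees, less where a joint would pass 70% of its speed; a pose out of reach is approached as far as the arm can. A call with a gripper value outside its range is refused whole. "jaw" is the opening, from 0 (shut) to 1 (fully open), set as the call begins (left out, the last holds). The fingers move at their own pace and stop on an object; "force" is the grip in N (left out, the last holds). Time passes only in rows, so rows that repeat a pose let the fingers close. It gives the time, the measured TCP pose, the force and the opening at its end, in the units of the state.
- ctrl.get_state(): the state, without advancing time (a new reading comes with each control period).
- grab_frame(name): name is "scene" or "top"; returns the picture (384x512x3 uint8, red, green, blue); there is no depth.
- calibration(name): a dict with "camera_matrix" (3x3 intrinsics, pixels), "cam_to_world" (4x4, takes a point from camera to world coordinates). Camera axes: x right, y up, looking along -z (the intrinsics and any distortion apply to the point x, -y, -z); pixel columns grow to the right and rows downward; lengths in mm; the calibration is good to about 2 mm. A picture is of the moment at which its call begins. calibration takes no time and is no camera call.
- ctrl.hand_in(): hands the job in, once; it reports no verdict.
Trained networks look in the newest picture that a camera, given by its name, has taken for a name from the list of things; names that differ only in an ending like _2 or _b are one class to them, and where a whole thing is asked for, a point or a joint stands for the part that bears it (a point fixed in the world has none). Each returns a list of dicts, best first, with "confidence" (0 to 1); they miss things now and then, are a little off and sometimes report something else, mostly with a low value. They report only what shows in the picture. A call takes as long as a camera call. They do not tell look-alikes from the thing itself.
- models.regions_of(camera, label): "mask" (384x512 bool, what is visible of it).
- models.spot_point(camera, label): "xyz" ([x, y, z] in mm, in world coordinates, good to about 4 mm: a listed point, or the origin of a listed thing).
The state is a dict: "time_s": time; "q": joint angles; "qvel": joint speeds; "joint_torque": joint torques, N m; "position": TCP position; "tcp_rot": TCP orientation; "wrist_force": force on the tool from outside, world axes, zero at the start; "ft_torque": the same for the moment, N m; "finger_gap": finger opening in mm.
Only numpy, scipy, OpenCV 4.12 (cv2) and the standard library are available. Lean on these libraries where they do the work, as an engineer would, in place of code of your own. Each camera call takes 0.05 s, during which the arm holds its last target. There are 200 camera calls.

## Working session

There is one attempt and no reset: what is moved stays moved. The work goes in short steps, Python scripts to look and compute and a tool call to move; the robot and the scene stay as the last step left them, time stands still between calls to the robot, and variables do not carry over. Pictures are saved under pics/ and viewed, about 12 in all and at most 16, crops included, and the job is handed in when it is done.

Besides the shell and the picture viewer there is one more tool, called after "Emit:" as name([rows], argument=value, ...), one row to a line, values as JSON. arm_command: Moves the arm, as the interface text tells. Its arguments: {"type":"object","properties":{"rows":{"type":"array"},"jaw":{"type":"number"},"force":{"type":"number"}},"required":["rows"]}

```bash
mkdir -p pics; ls; python3 - <<'E'
from rig import ctrl, grab_frame, calibration, models
import cv2,numpy as np
for n in("scene","top"):
    f=grab_frame(n); cv2.imwrite(f"pics/{n}0.png",f[:,:,::-1])
    c=calibration(n); print(n,np.round(c["camera_matrix"],1).tolist(),np.round(c["cam_to_world"],3).tolist(),[k for k in c])
for l in ["tray","park_hole","stop_face","stop_grip","stop_eye","pin_grip","pin_tip","wedge1_mid","wedge1_heel","weight","tape_roll","screwdriver","spirit_level"]:
    for r in models.spot_point("top",l): print(l,round(r["confidence"],2),np.round(r["xyz"],1))
print(ctrl.get_state())
E
```

```text
pics
scene [[394.5, 0.0, 255.1], [0.0, 394.5, 192.7], [0.0, 0.0, 1.0]] [[0.385, -0.694, 0.608, 1162.564], [0.923, 0.28, -0.265, -218.976], [0.013, 0.663, 0.749, 847.321], [0.0, 0.0, 0.0, 1.0]] ['camera_matrix', 'cam_to_world']
top [[474.2, 0.0, 254.9], [0.0, 474.2, 183.1], [0.0, 0.0, 1.0]] [[-0.004, 0.996, -0.088, 453.615], [-1.0, -0.004, 0.002, 41.689], [0.002, 0.088, 0.996, 1328.947], [0.0, 0.0, 0.0, 1.0]] ['camera_matrix', 'cam_to_world']
tray 0.67 [ 522.3 -290.4    0.6]
park_hole 0.73 [592.8 -92.5  27. ]
stop_face 0.71 [619.3 149.8  14. ]
stop_face 0.61 [ 531.9 -236.8   37.8]
stop_grip 0.7 [ 531.  -220.8   73.2]
stop_grip 0.31 [569.  385.9  11. ]
stop_eye 0.56 [ 580.2 -229.2   29.2]
pin_grip 0.58 [592.1 -89.   45.3]
pin_grip 0.43 [569.2 388.7  10.3]
pin_tip 0.45 [589.7 -85.3   6.7]
pin_tip 0.32 [548.  232.1  14.1]
wedge1_heel 0.77 [483.  159.9  14.4]
weight 0.56 [686.2 167.6  -4.2]
tape_roll 0.62 [444.9 253.7  -0.8]
tape_roll 0.43 [ 529.9 -235.4   35.4]
screwdriver 0.86 [ 7.516e+02  5.170e+01 -3.000e-01]
spirit_level 0.75 [ 3.310e+02 -2.662e+02  1.000e-01]
{'time_s': 0.75, 'q': array([ 1.03071295e+00,  3.80536975e-01,  1.29739310e+00, -7.71846406e-06,
        1.46360230e+00, -2.15309253e-01]), 'qvel': array([-4.66713486e-04, -1.38431339e-04,  4.40638203e-04,  9.96733513e-06,
       -5.85950126e-04, -1.36353788e-04]), 'joint_torque': array([ 4.84332122e-04, -4.37765658e+01, -2.24719638e+01,  7.14618852e-02,
        3.12677713e-02, -4.48357980e-06]), 'position': array([175.49833577, 521.22369815, 255.78459378]), 'tcp_rot': array([ 0.11433953,  0.69779387, -0.11430191,  0.69781463]), 'wrist_force': array([ 1.29731733,  0.2483537 , -0.08211747]), 'ft_torque': array([-0.04435322, -0.00783215, -0.0149804 ]), 'finger_gap': 88.41486247256472}
```

```bash
python3 - <<'E'
import cv2
f=cv2.imread("pics/top0.png"); cv2.imwrite("pics/top0b.png",cv2.resize(f,(800,600),interpolation=cv2.INTER_CUBIC))
E
```

```text
(no output)
```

View pics/top0b.png

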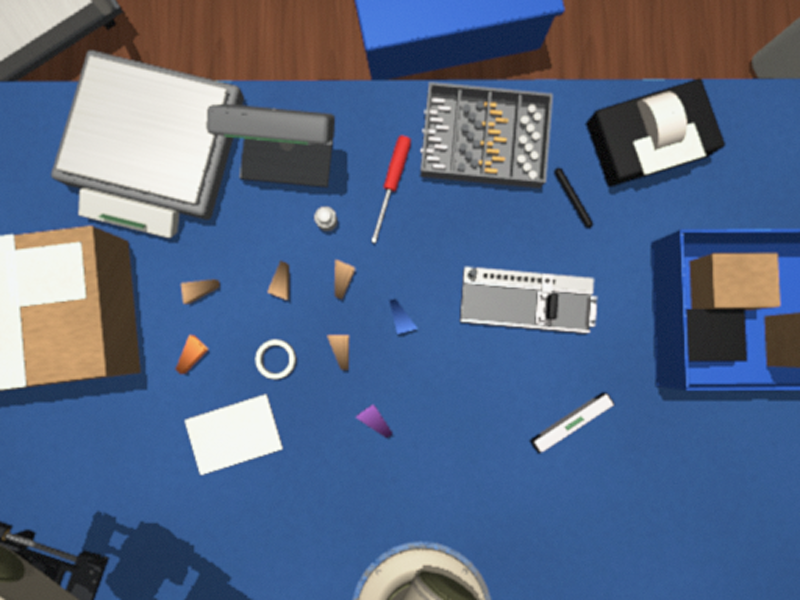

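View pics/scene0.png

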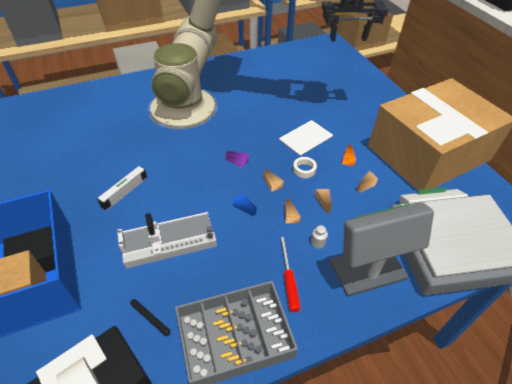

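Top picture (800×600): four beech wedges, at (199,291), (280,282), (343,278) and (340,352). Look-alikes to leave alone are blue (402,317), orange (191,353) and purple (375,421). The tray is at (530,300) with its stop at (551,306) and the pin at (471,272). The cardboard box at far left is also brown but too big. I choose the four brown ones, so the block is 96 mm and the stop goes to free length 99 (joint value 59 mm).

```bash
cat > h.py <<'E'
from rig import ctrl, grab_frame, calibration, models
import cv2,numpy as np
from scipy.optimize import minimize
S=6
CAL={n:calibration(n) for n in("top","scene")}
def proj(n,P):
    c=CAL[n]; T=np.linalg.inv(c["cam_to_world"]); P=np.atleast_2d(P)
    q=P@T[:3,:3].T+T[:3,3]; q=q*[1,-1,-1]; q=q@np.array(c["camera_matrix"]).T
    return q[:,:2]/q[:,2:]
def ray(n,uv,z):
    c=CAL[n]; M=np.array(c["cam_to_world"]); d=np.linalg.inv(c["camera_matrix"])@[uv[0],uv[1],1]; d=M[:3,:3]@(d*[1,-1,-1])
    o=M[:3,3]; return o+d*(z-o[2])/d[2]
B=np.array([[-30,-12],[30,-12],[30,24],[-30,0]])   # wedge_mid axes
def prism(x,y,t,z0=0):
    R=np.array([[np.cos(t),-np.sin(t)],[np.sin(t),np.cos(t)]]); b=B@R.T+[x,y]
    return np.vstack([np.c_[b,np.full(4,z0)],np.c_[b,np.full(4,z0+30)]])
def woodmask(f):
    f=f.astype(int); r,g,b=f[...,0],f[...,1],f[...,2]
    return (r-b>15)&(r>60)&(b*1.0>0.33*r)
def big(f,x0,y0,w,h): return cv2.resize(f[y0:y0+h,x0:x0+w],None,fx=S,fy=S,interpolation=cv2.INTER_LINEAR)
def fit(frames,cx,cy,z0=0,t0=None,cams=("top","scene"),rad=62):
    data=[]
    for n in cams:
        u=proj(n,[cx,cy,15+z0])[0]; h=22 if n=="top" else 28
        x0,y0=int(u[0])-h,int(u[1])-h; p=big(frames[n],x0,y0,2*h,2*h)
        m=woodmask(p).astype(np.uint8)
        k,l,st,ce=cv2.connectedComponentsWithStats(m)
        if k<2: return None
        # largest component nearest to the centre
        j=max(range(1,k),key=lambda i:st[i,4]-20*np.hypot(*(ce[i]-h*S)))
        data.append((n,x0,y0,l==j))
    def cost(v):
        s=0
        for n,x0,y0,m in data:
            q=(proj(n,prism(v[0],v[1],v[2],z0))-[x0,y0]+.5)*S-.5
            im=np.zeros(m.shape,np.uint8); cv2.fillConvexPoly(im,cv2.convexHull(np.round(q*16).astype(np.int32)),1,shift=4)
            s+=1-(im&m).sum()/max(1,(im|m).sum())
        return s/len(data)
    ts=np.arange(0,2*np.pi,np.pi/12) if t0 is None else [t0-.1,t0,t0+.1]
    best=sorted(([cost([cx+dx,cy+dy,t]),cx+dx,cy+dy,t] for t in ts for dx in(-6,0,6) for dy in(-6,0,6)))[:4]
    r=min((minimize(cost,b[1:],method="Nelder-Mead",options=dict(initial_simplex=np.array(b[1:])+np.array([[0,0,0],[4,0,0],[0,4,0],[0,0,.15]]),xatol=.02,fatol=1e-4)) for b in best),key=lambda r:r.fun)
    return r.x,r.fun
def frames(): return {n:grab_frame(n) for n in("top","scene")}
def find(f):
    m=woodmask(f["top"]).astype(np.uint8); k,l,st,ce=cv2.connectedComponentsWithStats(m)
    return [(ce[i],st[i,4]) for i in range(1,k) if 60<st[i,4]<330]
E
python3 - <<'E'
from h import *
f=frames()
out=f["top"].copy()
W=[]
for c,a in find(f):
    w=ray("top",c,18)
    if not(300<w[0]<760 and w[1]>-100): continue
    r=fit(f,w[0],w[1])
    print(np.round(c),a,np.round(w[:2]), None if r is None else (np.round(r[0],2),round(r[1],3)))
    for cam in("top","scene"):
        r1=fit(f,w[0],w[1],cams=(cam,)); print("   ",cam,r1 and (np.round(r1[0],2),round(r1[1],3)))
    if r: W.append(r[0])
A=cv2.resize(out[155:245,105:275],None,fx=4.7,fy=4.7,interpolation=cv2.INTER_CUBIC)
for w in W:
    q=(proj("top",prism(*w)[4:])-[105,155]+.5)*4.7; cv2.polylines(A,[q.astype(np.int32)],1,(0,255,0),1); cv2.circle(A,tuple(q[2].astype(int)),4,(255,0,0),-1)
cv2.imwrite("pics/w1.png",A[:600,:800,::-1])
t=cv2.resize(f["top"][160:222,285:390],None,fx=7.5,fy=7.5,interpolation=cv2.INTER_CUBIC); cv2.imwrite("pics/t1.png",t[:,:,::-1]); print(t.shape)
E
```

```text
[219. 177.] 196 [586. 138.] (array([581.78, 139.22,   5.9 ]), np.float64(0.131))
    top (array([581.07, 139.74,   5.9 ]), np.float64(0.091))
    scene (array([581.79, 137.85,   5.84]), np.float64(0.085))
[179. 181.] 214 [577. 249.] (array([582.4 , 246.79,   2.72]), np.float64(0.131))
    top (array([582.64, 248.15,   2.77]), np.float64(0.101))
    scene (array([585.47, 243.57,   2.69]), np.float64(0.101))
[126. 185.] 227 [565. 396.] (array([569.08, 390.59,   1.7 ]), np.float64(0.12))
    top (array([566.94, 390.92,   1.63]), np.float64(0.12))
    scene (array([570.89, 387.28,   1.76]), np.float64(0.081))
[123. 223.] 159 [460. 401.] (array([447.07, 407.96,   5.53]), np.float64(0.644))
    top (array([447.41, 408.14,   5.54]), np.float64(0.405))
    scene (array([449.58, 404.47,   5.52]), np.float64(0.836))
[218. 223.] 200 [460. 142.] (array([454.17, 139.95,   0.  ]), np.float64(0.131))
    top (array([454.12, 140.86,   6.28]), np.float64(0.095))
    scene (array([ 4.5556e+02,  1.3842e+02, -6.0000e-02]), np.float64(0.104))
(465, 788, 3)
```

View pics/w1.png

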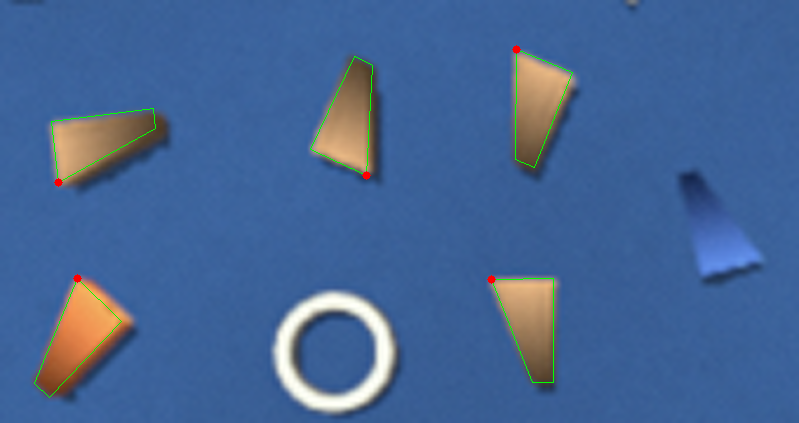

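View pics/t1.png

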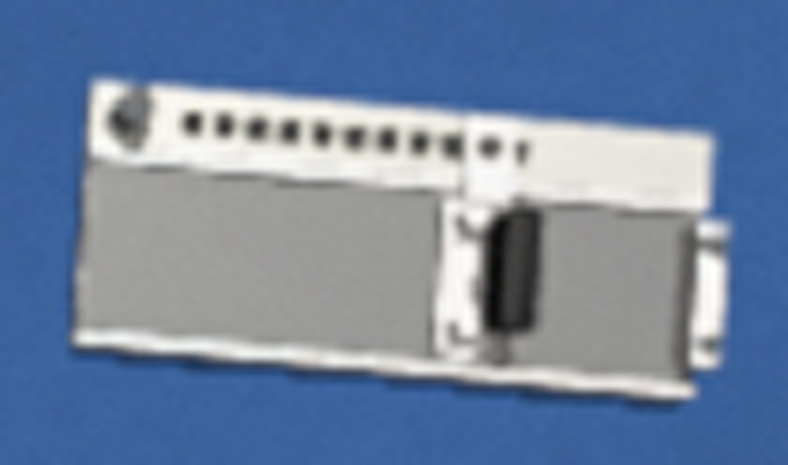

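The crop shows the four wedge fits (green) sitting on the wood top faces, heels red and chirality as described. In the tray crop the rail slots run from (192,122) to (520,153), the pin is at (130,117), the eye at (488,150) and the grip at (513,270). Next I measure the tray pose from the slots in both cameras.

```bash
python3 - <<'E'
from h import *
f=frames()
def slots(n,guess,c):
    g=cv2.cvtColor(f[n],cv2.COLOR_RGB2GRAY).astype(float); out=[]
    for p in guess:
        x,y=np.round(p).astype(int); k=2 if n=="top" else 2
        w=g[y-k:y+k+1,x-k:x+k+1]; w=np.clip(np.median(w)-w,0,None)+1e-9; yy,xx=np.mgrid[y-k:y+k+1,x-k:x+k+1]
        out.append([(w*xx).sum()/w.sum(),(w*yy).sum()/w.sum()])
    return np.array(out)
def solve(n,o,yaw,ys):
    for it in range(4):
        R=np.array([[np.cos(yaw),-np.sin(yaw)],[np.sin(yaw),np.cos(yaw)]])
        L=np.c_[np.full(len(ys),48),ys]; P=np.c_[L@R.T+o,np.full(len(ys),26)]
        s=slots(n,proj(n,P),0); Wd=np.array([ray(n,u,26)[:2] for u in s])
        a=L-L.mean(0); b=Wd-Wd.mean(0); yaw=np.arctan2((a[:,0]*b[:,1]-a[:,1]*b[:,0]).sum(),(a*b).sum())
        R=np.array([[np.cos(yaw),-np.sin(yaw)],[np.sin(yaw),np.cos(yaw)]]); o=Wd.mean(0)-R@L.mean(0)
    e=Wd-(L@R.T+o); print(n,np.round(o,2),round(yaw,4),"rms",np.round(np.sqrt((e**2).mean(0)),2)); return o,yaw
ys=np.array([183,171,159,147,135,123,111,99])
# initial guess from the crop: slot pixels in top
p0=ray("top",(285+192/7.5-.5,160+122/7.5-.5),26)[:2]; p1=ray("top",(285+420/7.5-.5,160+143/7.5-.5),26)[:2]
d=p0-p1; yaw=np.arctan2(-d[0],d[1]); print("len 84?",np.hypot(*d),yaw)
R=np.array([[np.cos(yaw),-np.sin(yaw)],[np.sin(yaw),np.cos(yaw)]])
o=p0-R@[48,183]; print(o)
o,yaw=solve("top",o,yaw,ys); o2,yaw2=solve("scene",o,yaw,ys)
t=cv2.resize(f["scene"][185:270,110:222],None,fx=7,fy=7,interpolation=cv2.INTER_CUBIC)
def draw(img,n,x0,y0,s,o,yaw,col):
    R=np.array([[np.cos(yaw),-np.sin(yaw)],[np.sin(yaw),np.cos(yaw)]])
    def pl(L,z,cl=1):
        P=np.c_[np.array(L)@R.T+o,np.full(len(L),z)]; q=(proj(n,P)-[x0,y0]+.5)*s
        cv2.polylines(img,[q.astype(np.int32)],cl,col,1)
    pl([(-36,0),(-36,220),(-32,220),(-32,0)],26); pl([(36,0),(36,220),(60,220),(60,0)],26); pl([(-26,0),(26,0)],50,0)
    for y in range(63,184,12): pl([(46,y),(50,y)],26,0); pl([(48,y-2),(48,y+2)],26,0)
draw(t,"scene",110,185,7,o,yaw,(255,0,0))
u=cv2.resize(f["top"][160:222,285:390],None,fx=7,fy=7,interpolation=cv2.INTER_CUBIC); draw(u,"top",285,160,7,o,yaw,(255,0,0))
u2=np.zeros((434,784,3),np.uint8); u2[:,:735]=u
cv2.imwrite("pics/t2.png",cv2.resize(np.vstack([u2,t]),(448*784//784,600) if 0 else (457,600))[:,:,::-1]) 
cv2.imwrite("pics/t2a.png",t[:,:,::-1])
E
```

```text
len 84? 84.26171603062328 -0.0962233598658565
[ 522.94303691 -291.67887857]
top [ 523.34 -292.24] -0.0914 rms [0.16 0.13]
scene [ 524.48 -294.26] -0.0967 rms [0.16 0.08]
```

View pics/t2.png

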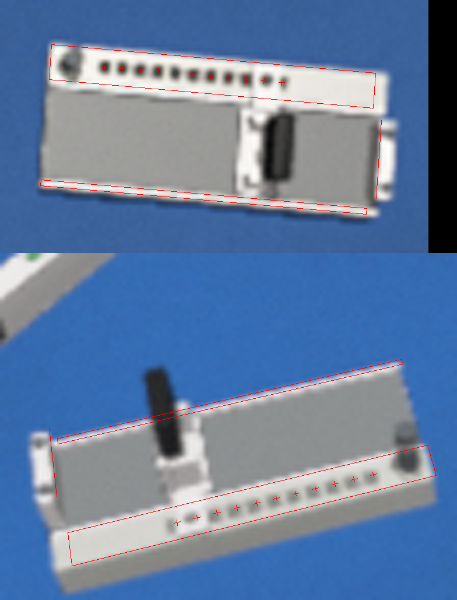

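Tray at about (523.9, −293.2), yaw −0.093 rad. The overlay agrees in both views and the eye is at tray y ≈ 75. First I move over the stop grip.

Emit:
arm_command([
  {"dx": 8.88, "dy": -18.52, "dz": -1.9, "twist": 2.65},
  {"dx": 8.88, "dy": -18.52, "dz": -1.9, "twist": 2.65},
  {"dx": 8.88, "dy": -18.52, "dz": -1.9, "twist": 2.65},
  {"dx": 8.88, "dy": -18.52, "dz": -1.9, "twist": 2.65},
  {"dx": 8.88, "dy": -18.52, "dz": -1.9, "twist": 2.65},
  {"dx": 8.88, "dy": -18.52, "dz": -1.9, "twist": 2.65},
  {"dx": 8.88, "dy": -18.52, "dz": -1.9, "twist": 2.65},
  {"dx": 8.88, "dy": -18.52, "dz": -1.9, "twist": 2.65},
  {"dx": 8.88, "dy": -18.52, "dz": -1.9, "twist": 2.65},
  {"dx": 8.88, "dy": -18.52, "dz": -1.9, "twist": 2.65},
  {"dx": 8.88, "dy": -18.52, "dz": -1.9, "twist": 2.65},
  {"dx": 8.88, "dy": -18.52, "dz": -1.9, "twist": 2.65},
  {"dx": 8.88, "dy": -18.52, "dz": -1.9, "twist": 2.65},
  {"dx": 8.88, "dy": -18.52, "dz": -1.9, "twist": 2.65},
  {"dx": 8.88, "dy": -18.52, "dz": -1.9, "twist": 2.65},
  {"dx": 8.88, "dy": -18.52, "dz": -1.9, "twist": 2.65},
  {"dx": 8.88, "dy": -18.52, "dz": -1.9, "twist": 2.65},
  {"dx": 8.88, "dy": -18.52, "dz": -1.9, "twist": 2.65},
  {"dx": 8.88, "dy": -18.52, "dz": -1.9, "twist": 2.65},
  {"dx": 8.88, "dy": -18.52, "dz": -1.9, "twist": 2.65},
], jaw=0.5)

```text
time_s: 2.62
position: [531.4, -222.3, 179.4]
tcp_rot: [0.033, 0.706, -0.033, 0.706]
wrist_force: [0.2, 0.2, -0.4]
finger_gap: 44.0
```

Emit:
arm_command([
  {"dz": -0.6},
  {"dz": -1.2},
  {"dz": -1.8},
  {"dz": -2.2},
  {"dz": -2.4},
  {"dz": -2.6},
  {"dz": -2.6},
  {"dz": -2.6},
  {"dz": -2.6},
])

```text
invalid input
```

Emit:
arm_command([
  {"dz": 0},
  {"dz": 0},
  {"dz": 0},
  {"dz": 0},
  {"dz": 0},
  {"dz": 0},
  {"dz": 0},
  {"dz": 0},
], jaw=0.0, force=25)

```text
invalid input
```

Emit:
arm_command([
  {"dx": 0, "dy": 0, "dz": -0.6, "twist": 0},
  {"dx": 0, "dy": 0, "dz": -1.2, "twist": 0},
  {"dx": 0, "dy": 0, "dz": -1.8, "twist": 0},
  {"dx": 0, "dy": 0, "dz": -2.2, "twist": 0},
  {"dx": 0, "dy": 0, "dz": -2.4, "twist": 0},
  {"dx": 0, "dy": 0, "dz": -2.6, "twist": 0},
  {"dx": 0, "dy": 0, "dz": -2.6, "twist": 0},
  {"dx": 0, "dy": 0, "dz": -2.6, "twist": 0},
])

```text
time_s: 3.28
position: [531.0, -219.7, 76.3]
tcp_rot: [0.033, 0.706, -0.033, 0.707]
wrist_force: [-0.2, -0.0, 0.2]
finger_gap: 44.1
```

Emit:
arm_command([
  {"dx": 0, "dy": 0, "dz": 0, "twist": 0},
  {"dx": 0, "dy": 0, "dz": 0, "twist": 0},
  {"dx": 0, "dy": 0, "dz": 0, "twist": 0},
  {"dx": 0, "dy": 0, "dz": 0, "twist": 0},
  {"dx": 0, "dy": 0, "dz": 0, "twist": 0},
  {"dx": 0, "dy": 0, "dz": 0, "twist": 0},
  {"dx": 0, "dy": 0, "dz": 0, "twist": 0},
  {"dx": 0, "dy": 0, "dz": 0, "twist": 0},
], jaw=0.0, force=25)

```text
time_s: 3.95
position: [530.8, -220.0, 76.2]
tcp_rot: [0.033, 0.706, -0.033, 0.707]
wrist_force: [-1.7, -2.9, 4.9]
finger_gap: 14.2
```

Emit:
arm_command([
  {"dx": 0.025, "dy": 0.27, "dz": 0, "twist": 0},
  {"dx": 0.05, "dy": 0.54, "dz": 0, "twist": 0},
  {"dx": 0.075, "dy": 0.81, "dz": 0, "twist": 0},
  {"dx": 0.1, "dy": 1.07, "dz": 0, "twist": 0},
  {"dx": 0.125, "dy": 1.34, "dz": 0, "twist": 0},
  {"dx": 0.15, "dy": 1.61, "dz": 0, "twist": 0},
  {"dx": 0.175, "dy": 1.88, "dz": 0, "twist": 0},
  {"dx": 0.2, "dy": 2.15, "dz": 0, "twist": 0},
  {"dx": 0.225, "dy": 2.42, "dz": 0, "twist": 0},
  {"dx": 0.251, "dy": 2.688, "dz": 0, "twist": 0},
  {"dx": 0.251, "dy": 2.688, "dz": 0, "twist": 0},
  {"dx": 0.251, "dy": 2.688, "dz": 0, "twist": 0},
])

```text
time_s: 4.95
position: [541.1, -111.1, 76.2]
tcp_rot: [0.033, 0.706, -0.032, 0.707]
wrist_force: [-0.1, 3.7, 6.7]
finger_gap: 13.7
```

Emit:
arm_command([
  {"dx": 0.002, "dy": 0.025, "dz": 0, "twist": 0},
  {"dx": 0.002, "dy": 0.025, "dz": 0, "twist": 0},
  {"dx": 0.002, "dy": 0.025, "dz": 0, "twist": 0},
])

```text
time_s: 5.2
position: [541.1, -111.0, 76.2]
tcp_rot: [0.033, 0.706, -0.033, 0.707]
wrist_force: [-0.5, 1.2, 6.8]
finger_gap: 13.5
```

Emit:
arm_command([
  {"dx": 0.005, "dy": 0.05, "dz": 0, "twist": 0},
  {"dx": 0.005, "dy": 0.05, "dz": 0, "twist": 0},
  {"dx": 0.005, "dy": 0.05, "dz": 0, "twist": 0},
])

```text
time_s: 5.45
position: [541.2, -109.7, 76.2]
tcp_rot: [0.033, 0.706, -0.033, 0.707]
wrist_force: [-1.7, -3.7, 5.5]
finger_gap: 13.8
```

Emit:
arm_command([
  {"dx": 0.005, "dy": 0.05, "dz": 0, "twist": 0},
  {"dx": 0.005, "dy": 0.05, "dz": 0, "twist": 0},
  {"dx": 0.005, "dy": 0.05, "dz": 0, "twist": 0},
])

```text
time_s: 5.7
position: [541.2, -109.6, 76.2]
tcp_rot: [0.032, 0.706, -0.035, 0.707]
wrist_force: [-4.9, -14.9, 3.9]
finger_gap: 13.9
```

```bash
python3 - <<'E'
from h import *
f=frames()
print(np.round(ctrl.get_state()["wrist_force"],1))
for n in("top","scene"):
  for l in("stop_grip","stop_eye","pin_grip"):
    for r in models.spot_point(n,l)[:2]: print(n,l,round(r["confidence"],2),np.round(r["xyz"],1))
u=cv2.resize(f["top"][155:225,280:385],None,fx=7.5,fy=7.5,interpolation=cv2.INTER_CUBIC)
cv2.imwrite("pics/s1.png",u[:,:,::-1])
E
```

```text
[ -3.7 -13.9   4.3]
top stop_eye 0.69 [537.2 413.1  15. ]
top pin_grip 0.69 [484.  157.3  17.5]
top pin_grip 0.66 [685.6 164.5  -1.3]
scene stop_grip 0.49 [ 539.7 -107.7   71.8]
scene stop_eye 0.78 [ 586.4 -113.8   30.5]
scene stop_eye 0.43 [590.7 -90.8  48.1]
scene pin_grip 0.46 [594.8 -91.   48. ]
scene pin_grip 0.41 [545.7 232.6  17.8]
```

Stop at its end (force −15 N): TCP (541.2, −109.6) equals joint 135 mm. Release and lift.

Emit:
arm_command([
  {"dx": 0, "dy": 0, "dz": 0, "twist": 0},
  {"dx": 0, "dy": 0, "dz": 0, "twist": 0},
  {"dx": 0, "dy": 0, "dz": 0, "twist": 0},
  {"dx": 0, "dy": 0, "dz": 0, "twist": 0},
  {"dx": 0, "dy": 0, "dz": 0.6, "twist": 0},
  {"dx": 0, "dy": 0, "dz": 1.2, "twist": 0},
  {"dx": 0, "dy": 0, "dz": 1.9, "twist": 0},
  {"dx": 0, "dy": 0, "dz": 2.6, "twist": 0},
  {"dx": 0, "dy": 0, "dz": 2.6, "twist": 0},
  {"dx": 0, "dy": 0, "dz": 2.6, "twist": 0},
], jaw=0.5)

```text
time_s: 6.93
position: [541.5, -106.9, 180.7]
tcp_rot: [0.033, 0.705, -0.033, 0.707]
wrist_force: [-0.3, 0.2, -0.2]
finger_gap: 44.0
```

```bash
cat > look.py <<'E'
from h import *
import sys
f=frames(); st=ctrl.get_state(); p=st["position"]
from scipy.spatial.transform import Rotation as Ro
psi=np.arctan2(*Ro.from_quat(st["tcp_rot"]).as_matrix()[[1,0],1])
print("tcp",np.round(p,1),"psi",round(psi,4),"t",st["time_s"],"gap",round(st["finger_gap"],1))
for c,a in find(f):
    w=ray("top",c,18)
    if not(300<w[0]<760 and w[1]>-100): continue
    r=fit(f,w[0],w[1])
    if r and r[1]<.3: 
        t=(r[0][2]+np.pi)%(2*np.pi)-np.pi
        print("wedge",np.round(r[0][:2],1),"th",round(t,3),"cost",round(r[1],3))
        tw=(t-psi+np.pi/2)%np.pi-np.pi/2
        for ly in(-4.5,-9,-3):
            g=r[0][:2]+ly*np.array([-np.sin(t),np.cos(t)]); d=(g-p[:2])/40
            print("   ly",ly,"grasp",np.round(g,1),"d",np.round(d,3),"dz to26",round((26-p[2])/40,3),"twist to th / +-pi",[round(np.degrees(t+k*np.pi-psi)/5,2) for k in(-1,0,1)])
E
python3 look.py
```

```text
tcp [ 540.7 -106.7  178.7] psi 1.4775 t 7.0333 gap 43.9
wedge [581.8 139.2] th -0.383 cost 0.13
   ly -4.5 grasp [580.1 135. ] d [0.983 6.042] dz to26 -3.816 twist to th / +-pi [np.float64(-57.32), np.float64(-21.32), np.float64(14.68)]
   ly -9 grasp [578.4 130.8] d [0.941 5.938] dz to26 -3.816 twist to th / +-pi [np.float64(-57.32), np.float64(-21.32), np.float64(14.68)]
   ly -3 grasp [580.6 136.4] d [0.997 6.077] dz to26 -3.816 twist to th / +-pi [np.float64(-57.32), np.float64(-21.32), np.float64(14.68)]
wedge [582.4 246.8] th 2.716 cost 0.13
   ly -4.5 grasp [584.2 250.9] d [1.087 8.939] dz to26 -3.816 twist to th / +-pi [np.float64(-21.81), np.float64(14.19), np.float64(50.19)]
   ly -9 grasp [586.1 255. ] d [1.134 9.042] dz to26 -3.816 twist to th / +-pi [np.float64(-21.81), np.float64(14.19), np.float64(50.19)]
   ly -3 grasp [583.6 249.5] d [1.072 8.905] dz to26 -3.816 twist to th / +-pi [np.float64(-21.81), np.float64(14.19), np.float64(50.19)]
wedge [569.1 390.8] th 1.697 cost 0.122
   ly -4.5 grasp [573.6 391.4] d [ 0.821 12.452] dz to26 -3.816 twist to th / +-pi [np.float64(-33.49), np.float64(2.51), np.float64(38.51)]
   ly -9 grasp [578. 392.] d [ 0.933 12.466] dz to26 -3.816 twist to th / +-pi [np.float64(-33.49), np.float64(2.51), np.float64(38.51)]
   ly -3 grasp [572.1 391.2] d [ 0.784 12.447] dz to26 -3.816 twist to th / +-pi [np.float64(-33.49), np.float64(2.51), np.float64(38.51)]
wedge [454.2 139.9] th 0.001 cost 0.131
   ly -4.5 grasp [454.2 135.4] d [-2.164  6.053] dz to26 -3.816 twist to th / +-pi [np.float64(-52.91), np.float64(-16.91), np.float64(19.09)]
   ly -9 grasp [454.2 130.9] d [-2.164  5.941] dz to26 -3.816 twist to th / +-pi [np.float64(-52.91), np.float64(-16.91), np.float64(19.09)]
   ly -3 grasp [454.2 136.9] d [-2.164  6.091] dz to26 -3.816 twist to th / +-pi [np.float64(-52.91), np.float64(-16.91), np.float64(19.09)]
```

Emit:
arm_command([
  {"dx": 0.98, "dy": 6.042, "dz": 0, "twist": -21.32},
  {"dx": 0.98, "dy": 6.042, "dz": 0, "twist": -21.32},
  {"dx": 0.98, "dy": 6.042, "dz": 0, "twist": -21.32},
  {"dx": 0.98, "dy": 6.042, "dz": 0, "twist": -21.32},
  {"dx": 0.98, "dy": 6.042, "dz": 0, "twist": -21.32},
  {"dx": 0.98, "dy": 6.042, "dz": 0, "twist": -21.32},
  {"dx": 0.98, "dy": 6.042, "dz": 0, "twist": -21.32},
  {"dx": 0.98, "dy": 6.042, "dz": 0, "twist": -21.32},
  {"dx": 0.98, "dy": 6.042, "dz": 0, "twist": -21.32},
  {"dx": 0.98, "dy": 6.042, "dz": 0, "twist": -21.32},
  {"dx": 0.98, "dy": 6.042, "dz": -0.5, "twist": -21.32},
  {"dx": 0.98, "dy": 6.042, "dz": -1, "twist": -21.32},
  {"dx": 0.98, "dy": 6.042, "dz": -1.5, "twist": -21.32},
  {"dx": 0.98, "dy": 6.042, "dz": -2, "twist": -21.32},
  {"dx": 0.98, "dy": 6.042, "dz": -2, "twist": -21.32},
  {"dx": 0.98, "dy": 6.042, "dz": -2, "twist": -21.32},
  {"dx": 0.98, "dy": 6.042, "dz": -2, "twist": -21.32},
  {"dx": 0.98, "dy": 6.042, "dz": -2, "twist": -21.32},
], jaw=0.93)

```text
time_s: 8.53
position: [580.0, 134.7, 98.6]
tcp_rot: [-0.585, -0.397, 0.586, -0.396]
wrist_force: [0.3, -0.0, -0.7]
finger_gap: 82.1
```

```bash
python3 look.py | head -5
```

```text
tcp [580.2 134.7  99.2] psi -0.3816 t 8.6333 gap 82.3
wedge [569.1 390.6] th 1.701 cost 0.12
   ly -4.5 grasp [573.5 391.2] d [-0.167  6.413] dz to26 -1.831 twist to th / +-pi [np.float64(-12.14), np.float64(23.86), np.float64(59.86)]
   ly -9 grasp [578.  391.7] d [-0.056  6.427] dz to26 -1.831 twist to th / +-pi [np.float64(-12.14), np.float64(23.86), np.float64(59.86)]
   ly -3 grasp [572. 391.] d [-0.205  6.408] dz to26 -1.831 twist to th / +-pi [np.float64(-12.14), np.float64(23.86), np.float64(59.86)]
```

Emit:
arm_command([
  {"dx": 0, "dy": 0.01, "dz": -0.6, "twist": 0},
  {"dx": 0, "dy": 0.01, "dz": -1.1, "twist": 0},
  {"dx": 0, "dy": 0.01, "dz": -1.5, "twist": 0},
  {"dx": 0, "dy": 0.01, "dz": -1.82, "twist": 0},
  {"dx": 0, "dy": 0.01, "dz": -1.82, "twist": 0},
  {"dx": 0, "dy": 0.01, "dz": -1.82, "twist": 0},
  {"dx": 0, "dy": 0.01, "dz": -1.82, "twist": 0},
])

```text
time_s: 9.22
position: [580.8, 135.1, 27.8]
tcp_rot: [0.586, 0.396, -0.586, 0.396]
wrist_force: [-0.3, -0.4, -0.2]
finger_gap: 81.9
```

Emit:
arm_command([
  {"dx": 0, "dy": 0, "dz": 0, "twist": 0},
  {"dx": 0, "dy": 0, "dz": 0, "twist": 0},
  {"dx": 0, "dy": 0, "dz": 0, "twist": 0},
  {"dx": 0, "dy": 0, "dz": 0, "twist": 0},
  {"dx": 0, "dy": 0, "dz": 0, "twist": 0},
  {"dx": 0, "dy": 0, "dz": 0, "twist": 0},
], jaw=0.4, force=15)

```text
time_s: 9.72
position: [580.6, 135.0, 27.4]
tcp_rot: [0.586, 0.396, -0.586, 0.396]
wrist_force: [-1.0, -1.0, 4.1]
finger_gap: 59.8
```

Emit:
arm_command([
  {"dx": 0, "dy": 0, "dz": 0.4, "twist": 0},
  {"dx": 0, "dy": 0, "dz": 1, "twist": 0},
  {"dx": 0, "dy": 0, "dz": 1.8, "twist": 0},
  {"dx": 0, "dy": 0, "dz": 2.5, "twist": 0},
  {"dx": 0, "dy": 0, "dz": 2.5, "twist": 0},
  {"dx": 0, "dy": 0, "dz": 2.5, "twist": 0},
  {"dx": 0, "dy": 0, "dz": 2.5, "twist": 0},
])

```text
time_s: 10.3
position: [579.9, 135.0, 126.0]
tcp_rot: [-0.586, -0.396, 0.587, -0.395]
wrist_force: [-0.5, -0.6, -0.3]
finger_gap: 59.7
```

Emit:
arm_command([
  {"dx": -1.36, "dy": -10.31, "dz": 0.8, "twist": 3.31},
  {"dx": -1.36, "dy": -10.31, "dz": 0.8, "twist": 3.31},
  {"dx": -1.36, "dy": -10.31, "dz": 0.8, "twist": 3.31},
  {"dx": -1.36, "dy": -10.31, "dz": 0.8, "twist": 3.31},
  {"dx": -1.36, "dy": -10.31, "dz": 0.8, "twist": 3.31},
  {"dx": -1.36, "dy": -10.31, "dz": 0.8, "twist": 3.31},
  {"dx": -1.36, "dy": -10.31, "dz": 0.8, "twist": 3.31},
  {"dx": -1.36, "dy": -10.31, "dz": 0.8, "twist": 3.31},
  {"dx": -1.36, "dy": -10.31, "dz": 0.8, "twist": 3.31},
  {"dx": -1.36, "dy": -10.31, "dz": 0.8, "twist": 3.31},
  {"dx": -1.36, "dy": -10.31, "dz": 0.8, "twist": 3.31},
  {"dx": -1.36, "dy": -10.31, "dz": 0.8, "twist": 3.31},
  {"dx": -1.36, "dy": -10.31, "dz": 0.2, "twist": 3.31},
  {"dx": -1.36, "dy": -10.31, "dz": -0.4, "twist": 3.31},
  {"dx": -1.36, "dy": -10.31, "dz": -1, "twist": 3.31},
  {"dx": -1.36, "dy": -10.31, "dz": -1.4, "twist": 3.31},
  {"dx": -1.36, "dy": -10.31, "dz": -1.4, "twist": 3.31},
  {"dx": -1.36, "dy": -10.31, "dz": -1.4, "twist": 3.31},
  {"dx": -1.36, "dy": -10.31, "dz": -1.4, "twist": 3.31},
  {"dx": -1.36, "dy": -10.31, "dz": -1.4, "twist": 3.31},
])

```text
time_s: 11.97
position: [526.6, -277.1, 72.1]
tcp_rot: [0.523, 0.475, -0.523, 0.477]
wrist_force: [0.4, 0.5, -0.3]
finger_gap: 59.9
```

```bash
cat > held.py <<'E'
from h import *
import sys
from scipy.spatial.transform import Rotation as Ro
zp=float(sys.argv[1]); flip=int(sys.argv[2]); ly=float(sys.argv[3])
f=frames(); st=ctrl.get_state(); p=st["position"]; psi=np.arctan2(*Ro.from_quat(st["tcp_rot"]).as_matrix()[[1,0],1])
t=psi+np.pi*flip; e=p[:2]-ly*np.array([-np.sin(t),np.cos(t)])
print("tcp",np.round(p,1),"psi",round(psi,4),"expected mid",np.round(e,1),"t",st["time_s"])
for n in("top","scene"):
    r=fit(f,e[0],e[1],z0=p[2]-zp,t0=t,cams=(n,)); print(n,r and (np.round(r[0],2),round(r[1],3)), r and np.round(r[0][:2]-e,2))
n="scene"; q=proj(n,prism(e[0],e[1],t,p[2]-zp)); c=q.mean(0).astype(int)
out=[]
for n in("top","scene"):
    e3=[e[0],e[1],p[2]]; c=proj(n,e3)[0].astype(int); x0,y0=c[0]-33,c[1]-40
    A=cv2.resize(f[n][max(y0,0):y0+80,x0:x0+66],(396,480),interpolation=cv2.INTER_CUBIC)
    out.append(A)
cv2.imwrite("pics/%s.png"%sys.argv[4],np.hstack(out)[:,:,::-1])
E
python3 held.py 27.4 0 -4.5 held1
```

```text
tcp [ 526.4 -277.4   72. ] psi -0.0942 expected mid [ 526.8 -272.9] t 12.0667
top (array([ 5.1973e+02, -3.0648e+02, -3.0000e-01]), np.float64(0.798)) [ -7.09 -33.59]
scene (array([ 4.6508e+02, -2.6468e+02, -3.3000e-01]), np.float64(0.86)) [-61.74   8.21]
```

View pics/held1.png

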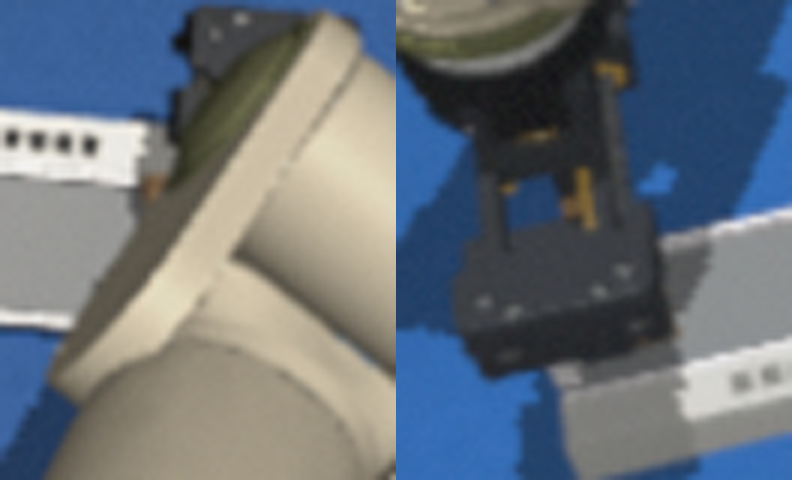

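The picture shows the gripper hiding the held wedge over the tray's end, so vision cannot help here. I'll lower it gently and judge by height and force.

Emit:
arm_command([
  {"dx": -0.025, "dy": 0, "dz": -0.2, "twist": 0},
  {"dx": -0.025, "dy": 0, "dz": -0.4, "twist": 0},
  {"dx": -0.025, "dy": 0, "dz": -0.4, "twist": 0},
  {"dx": -0.025, "dy": 0, "dz": -0.4, "twist": 0},
])

```text
time_s: 12.4
position: [524.7, -277.2, 54.2]
tcp_rot: [-0.523, -0.476, 0.523, -0.475]
wrist_force: [0.2, 0.7, -0.0]
finger_gap: 59.9
```

Emit:
arm_command([
  {"dx": 0, "dy": 0, "dz": -0.05, "twist": 0},
  {"dx": 0, "dy": 0, "dz": -0.1, "twist": 0},
  {"dx": 0, "dy": 0, "dz": -0.1, "twist": 0},
  {"dx": 0, "dy": 0, "dz": -0.1, "twist": 0},
])

```text
time_s: 12.73
position: [525.0, -277.4, 50.9]
tcp_rot: [-0.523, -0.476, 0.523, -0.476]
wrist_force: [0.3, -0.3, -0.3]
finger_gap: 60.1
```

Inside the strips with no force. Lower to the floor, then feel for the strips in x.

Emit:
arm_command([
  {"dx": 0, "dy": 0, "dz": -0.03, "twist": 0},
  {"dx": 0, "dy": 0, "dz": -0.065, "twist": 0},
  {"dx": 0, "dy": 0, "dz": -0.065, "twist": 0},
])

```text
time_s: 12.98
position: [524.9, -277.3, 48.1]
tcp_rot: [-0.523, -0.476, 0.523, -0.476]
wrist_force: [0.1, 1.7, 0.2]
finger_gap: 59.9
```

Emit:
arm_command([
  {"dx": 0.0375, "dy": -0.0035, "dz": 0, "twist": 0},
  {"dx": 0.0375, "dy": -0.0035, "dz": 0, "twist": 0},
  {"dx": 0.0375, "dy": -0.0035, "dz": 0, "twist": 0},
])

```text
time_s: 13.23
position: [526.1, -277.4, 48.2]
tcp_rot: [-0.523, -0.476, 0.523, -0.475]
wrist_force: [-2.9, 0.1, 0.7]
finger_gap: 59.7
```

Emit:
arm_command([
  {"dx": 0.025, "dy": -0.0025, "dz": 0, "twist": 0},
  {"dx": 0.025, "dy": -0.0025, "dz": 0, "twist": 0},
  {"dx": 0.025, "dy": -0.0025, "dz": 0, "twist": 0},
])

```text
time_s: 13.48
position: [526.2, -277.4, 48.2]
tcp_rot: [-0.522, -0.477, 0.524, -0.475]
wrist_force: [-8.6, -0.7, 3.0]
finger_gap: 59.7
```

Emit:
arm_command([
  {"dx": -0.06, "dy": 0.006, "dz": 0, "twist": 0},
  {"dx": -0.13, "dy": 0.012, "dz": 0, "twist": 0},
  {"dx": -0.13, "dy": 0.012, "dz": 0, "twist": 0},
  {"dx": -0.13, "dy": 0.012, "dz": 0, "twist": 0},
])

```text
time_s: 13.82
position: [522.5, -277.2, 48.5]
tcp_rot: [0.523, 0.476, -0.523, 0.476]
wrist_force: [-0.2, 0.7, -0.2]
finger_gap: 59.9
```

Emit:
arm_command([
  {"dx": -0.03, "dy": 0.003, "dz": 0, "twist": 0},
  {"dx": -0.03, "dy": 0.003, "dz": 0, "twist": 0},
  {"dx": -0.03, "dy": 0.003, "dz": 0, "twist": 0},
])

```text
time_s: 14.07
position: [521.9, -277.2, 48.6]
tcp_rot: [0.523, 0.475, -0.523, 0.476]
wrist_force: [5.1, -0.1, -1.2]
finger_gap: 59.9
```

Emit:
arm_command([
  {"dx": 0.07, "dy": -0.007, "dz": 0, "twist": 0},
  {"dx": 0.063, "dy": -0.077, "dz": 0, "twist": 0},
  {"dx": 0.056, "dy": -0.147, "dz": 0, "twist": 0},
  {"dx": 0.056, "dy": -0.147, "dz": 0, "twist": 0},
  {"dx": 0.056, "dy": -0.147, "dz": 0, "twist": 0},
])

```text
time_s: 14.48
position: [523.1, -283.1, 48.2]
tcp_rot: [-0.523, -0.476, 0.523, -0.476]
wrist_force: [-0.3, -0.1, -0.6]
finger_gap: 59.8
```

Emit:
arm_command([
  {"dx": -0.004, "dy": -0.04, "dz": 0, "twist": 0},
  {"dx": -0.004, "dy": -0.04, "dz": 0, "twist": 0},
  {"dx": -0.004, "dy": -0.04, "dz": 0, "twist": 0},
])

```text
time_s: 14.73
position: [523.1, -284.5, 48.3]
tcp_rot: [-0.523, -0.476, 0.523, -0.476]
wrist_force: [-0.3, -0.3, -1.2]
finger_gap: 59.8
```

Emit:
arm_command([
  {"dx": -0.003, "dy": -0.03, "dz": 0, "twist": 0},
  {"dx": -0.003, "dy": -0.03, "dz": 0, "twist": 0},
  {"dx": -0.003, "dy": -0.03, "dz": 0, "twist": 0},
])

```text
time_s: 14.98
position: [523.1, -285.4, 48.4]
tcp_rot: [0.523, 0.476, -0.523, 0.476]
wrist_force: [0.1, 1.8, 0.1]
finger_gap: 60.2
```

Emit:
arm_command([
  {"dx": -0.003, "dy": -0.03, "dz": 0, "twist": 0},
  {"dx": -0.003, "dy": -0.03, "dz": 0, "twist": 0},
  {"dx": -0.003, "dy": -0.03, "dz": 0, "twist": 0},
])

```text
time_s: 15.23
position: [523.0, -285.5, 48.3]
tcp_rot: [0.523, 0.477, -0.522, 0.475]
wrist_force: [1.1, 8.2, 1.9]
finger_gap: 59.7
```

Emit:
arm_command([
  {"dx": -0.003, "dy": -0.03, "dz": 0, "twist": 0},
  {"dx": -0.003, "dy": -0.03, "dz": 0, "twist": 0},
  {"dx": -0.003, "dy": -0.03, "dz": 0, "twist": 0},
])

```text
time_s: 15.48
position: [523.0, -285.7, 48.3]
tcp_rot: [0.524, 0.477, -0.522, 0.475]
wrist_force: [2.3, 13.1, 4.6]
finger_gap: 60.0
```

Emit:
arm_command([
  {"dx": 0.004, "dy": 0.04, "dz": -0.02, "twist": 0},
  {"dx": 0.004, "dy": 0.04, "dz": -0.02, "twist": 0},
  {"dx": 0.004, "dy": 0.04, "dz": -0.02, "twist": 0},
])

```text
time_s: 15.73
position: [523.1, -285.6, 47.5]
tcp_rot: [0.523, 0.476, -0.523, 0.476]
wrist_force: [2.1, 6.1, 2.6]
finger_gap: 59.8
```

Emit:
arm_command([
  {"dx": 0, "dy": 0, "dz": 0, "twist": 0},
  {"dx": 0, "dy": 0, "dz": 0, "twist": 0},
  {"dx": 0, "dy": 0, "dz": 0, "twist": 0},
  {"dx": 0, "dy": 0, "dz": 0, "twist": 0},
  {"dx": 0, "dy": 0, "dz": 0.3, "twist": 0},
  {"dx": 0, "dy": 0, "dz": 0.8, "twist": 0},
  {"dx": 0, "dy": 0, "dz": 1.6, "twist": 0},
  {"dx": 0, "dy": 0, "dz": 2.4, "twist": 0},
  {"dx": 0, "dy": 0, "dz": 3.0, "twist": 0},
  {"dx": 0, "dy": 0, "dz": 3.0, "twist": 0},
], jaw=0.78)

```text
time_s: 16.57
position: [524.4, -287.8, 172.8]
tcp_rot: [0.523, 0.473, -0.523, 0.479]
wrist_force: [0.5, 0.4, 0.5]
finger_gap: 68.9
```

Emit:
arm_command([
  {"dx": 1.57, "dy": 13.52, "dz": 0, "twist": -3.8},
  {"dx": 1.57, "dy": 13.52, "dz": 0, "twist": -3.8},
  {"dx": 1.57, "dy": 13.52, "dz": 0, "twist": -3.8},
  {"dx": 1.57, "dy": 13.52, "dz": 0, "twist": -3.8},
  {"dx": 1.57, "dy": 13.52, "dz": 0, "twist": -3.8},
  {"dx": 1.57, "dy": 13.52, "dz": 0, "twist": -3.8},
  {"dx": 1.57, "dy": 13.52, "dz": 0, "twist": -3.8},
  {"dx": 1.57, "dy": 13.52, "dz": 0, "twist": -3.8},
  {"dx": 1.57, "dy": 13.52, "dz": 0, "twist": -3.8},
  {"dx": 1.57, "dy": 13.52, "dz": 0, "twist": -3.8},
  {"dx": 1.57, "dy": 13.52, "dz": 0, "twist": -3.8},
  {"dx": 1.57, "dy": 13.52, "dz": 0, "twist": -3.8},
  {"dx": 1.57, "dy": 13.52, "dz": 0, "twist": -3.8},
  {"dx": 1.57, "dy": 13.52, "dz": 0, "twist": -3.8},
  {"dx": 1.57, "dy": 13.52, "dz": -0.6, "twist": -3.8},
  {"dx": 1.57, "dy": 13.52, "dz": -1.2, "twist": -3.8},
  {"dx": 1.57, "dy": 13.52, "dz": -1.7, "twist": -3.8},
  {"dx": 1.57, "dy": 13.52, "dz": -1.7, "twist": -3.8},
  {"dx": 1.57, "dy": 13.52, "dz": -1.7, "twist": -3.8},
  {"dx": 1.57, "dy": 13.52, "dz": -1.7, "twist": -3.8},
], jaw=0.93)

```text
time_s: 18.23
position: [586.4, 254.2, 100.6]
tcp_rot: [0.595, 0.383, -0.594, 0.383]
wrist_force: [0.7, 0.6, -0.3]
finger_gap: 82.0
```

```bash
cat > tray.py <<'E'
from h import *
# tray frame used
O=np.array([522.9,-293.1]); YAW=-0.093
R=np.array([[np.cos(YAW),-np.sin(YAW)],[np.sin(YAW),np.cos(YAW)]])
def check(f,exp):
    for k,(yy,fl) in enumerate(exp):
        e=R@[0,yy]+O; t=YAW+np.pi*fl
        for n in("top","scene"):
            r=fit(f,e[0],e[1],z0=20,t0=t,cams=(n,))
            if r: print("placed",k,n,"tray xy",np.round(R.T@(r[0][:2]-O),1),"dth",round(r[0][2]-t,3),"cost",round(r[1],3))
E
python3 look.py; python3 - <<'E'
from tray import *
check(frames(),[(12,0)])
E
```

```text
tcp [586.5 254.3 101. ] psi -0.4263 t 18.3333 gap 81.7
wedge [454.2 140. ] th -0.001 cost 0.12
   ly -4.5 grasp [454.2 135.5] d [-3.307 -2.968] dz to26 -1.875 twist to th / +-pi [np.float64(-31.13), np.float64(4.87), np.float64(40.87)]
   ly -9 grasp [454.2 131. ] d [-3.307 -3.081] dz to26 -1.875 twist to th / +-pi [np.float64(-31.13), np.float64(4.87), np.float64(40.87)]
   ly -3 grasp [454.2 137. ] d [-3.307 -2.931] dz to26 -1.875 twist to th / +-pi [np.float64(-31.13), np.float64(4.87), np.float64(40.87)]
placed 0 top tray xy [ 0.9 12.4] dth 0.007 cost 0.038
placed 0 scene tray xy [ 1.3 10.5] dth 0.032 cost 0.103
```

Emit:
arm_command([
  {"dx": -0.01, "dy": 0.018, "dz": -0.6, "twist": 0},
  {"dx": -0.01, "dy": 0.018, "dz": -1.1, "twist": 0},
  {"dx": -0.01, "dy": 0.018, "dz": -1.5, "twist": 0},
  {"dx": -0.01, "dy": 0.018, "dz": -1.86, "twist": 0},
  {"dx": -0.01, "dy": 0.018, "dz": -1.86, "twist": 0},
  {"dx": -0.01, "dy": 0.018, "dz": -1.86, "twist": 0},
  {"dx": -0.01, "dy": 0.018, "dz": -1.86, "twist": 0},
])

```text
time_s: 19.02
position: [586.0, 255.1, 26.5]
tcp_rot: [0.595, 0.383, -0.594, 0.383]
wrist_force: [0.1, 0.5, 0.5]
finger_gap: 82.0
```

Emit:
arm_command([
  {"dx": 0, "dy": 0, "dz": 0, "twist": 0},
  {"dx": 0, "dy": 0, "dz": 0, "twist": 0},
  {"dx": 0, "dy": 0, "dz": 0, "twist": 0},
  {"dx": 0, "dy": 0, "dz": 0, "twist": 0},
  {"dx": 0, "dy": 0, "dz": 0, "twist": 0},
  {"dx": 0, "dy": 0, "dz": 0, "twist": 0},
], jaw=0.4)

```text
time_s: 19.52
position: [585.6, 255.1, 25.7]
tcp_rot: [0.595, 0.383, -0.594, 0.383]
wrist_force: [-1.0, -0.6, 5.2]
finger_gap: 59.6
```

Emit:
arm_command([
  {"dx": 0, "dy": 0, "dz": 0.4, "twist": 0},
  {"dx": 0, "dy": 0, "dz": 1, "twist": 0},
  {"dx": 0, "dy": 0, "dz": 1.8, "twist": 0},
  {"dx": 0, "dy": 0, "dz": 2.6, "twist": 0},
  {"dx": 0, "dy": 0, "dz": 3.4, "twist": 0},
  {"dx": 0, "dy": 0, "dz": 3.4, "twist": 0},
  {"dx": 0, "dy": 0, "dz": 3.4, "twist": 0},
  {"dx": 0, "dy": 0, "dz": 3.4, "twist": 0},
])

```text
time_s: 20.18
position: [584.9, 254.9, 160.1]
tcp_rot: [-0.594, -0.383, 0.595, -0.383]
wrist_force: [0.1, -0.2, -0.2]
finger_gap: 59.8
```

Emit:
arm_command([
  {"dx": -1.45, "dy": -12.43, "dz": 0, "twist": 3.81},
  {"dx": -1.45, "dy": -12.43, "dz": 0, "twist": 3.81},
  {"dx": -1.45, "dy": -12.43, "dz": 0, "twist": 3.81},
  {"dx": -1.45, "dy": -12.43, "dz": 0, "twist": 3.81},
  {"dx": -1.45, "dy": -12.43, "dz": 0, "twist": 3.81},
  {"dx": -1.45, "dy": -12.43, "dz": 0, "twist": 3.81},
  {"dx": -1.45, "dy": -12.43, "dz": 0, "twist": 3.81},
  {"dx": -1.45, "dy": -12.43, "dz": 0, "twist": 3.81},
  {"dx": -1.45, "dy": -12.43, "dz": 0, "twist": 3.81},
  {"dx": -1.45, "dy": -12.43, "dz": 0, "twist": 3.81},
  {"dx": -1.45, "dy": -12.43, "dz": 0, "twist": 3.81},
  {"dx": -1.45, "dy": -12.43, "dz": 0, "twist": 3.81},
  {"dx": -1.45, "dy": -12.43, "dz": 0, "twist": 3.81},
  {"dx": -1.45, "dy": -12.43, "dz": -0.5, "twist": 3.81},
  {"dx": -1.45, "dy": -12.43, "dz": -1.2, "twist": 3.81},
  {"dx": -1.45, "dy": -12.43, "dz": -1.8, "twist": 3.81},
  {"dx": -1.45, "dy": -12.43, "dz": -2.2, "twist": 3.81},
  {"dx": -1.45, "dy": -12.43, "dz": -2.2, "twist": 3.81},
  {"dx": -1.45, "dy": -12.43, "dz": -2.2, "twist": 3.81},
  {"dx": -1.45, "dy": -12.43, "dz": -2.2, "twist": 3.81},
])

```text
time_s: 21.85
position: [527.7, -242.1, 73.6]
tcp_rot: [0.523, 0.476, -0.523, 0.476]
wrist_force: [-0.7, 0.5, -0.4]
finger_gap: 60.1
```

```bash
cat > pose.py <<'E'
from rig import ctrl
import numpy as np,sys
from scipy.spatial.transform import Rotation as Ro
O=np.array([522.6,-293.1]); a=-0.093; R=np.array([[np.cos(a),-np.sin(a)],[np.sin(a),np.cos(a)]])
s=ctrl.get_state(); p=s["position"]; psi=np.arctan2(*Ro.from_quat(s["tcp_rot"]).as_matrix()[[1,0],1])
l=R.T@(p[:2]-O); print("tray xy",np.round(l,2),"z",round(p[2],1),"psi",round(psi,4),"F",np.round(s["wrist_force"],1))
if len(sys.argv)>2:
    d=R@(np.array([float(sys.argv[1]),float(sys.argv[2])])-l)/40; print("d",np.round(d,4))
E
python3 pose.py 0 51
```

```text
tray xy [ 0.3  51.26] z 73.6 psi -0.0933 F [-0.7  0.5 -0.4]
d [-0.0082 -0.0058]
```

Good. Lower to z ≈ 46.5 in two steps, then slide towards the first wedge.

Emit:
arm_command([
  {"dx": -0.008, "dy": 0, "dz": -0.25, "twist": 0},
  {"dx": -0.008, "dy": 0, "dz": -0.45, "twist": 0},
  {"dx": -0.008, "dy": 0, "dz": -0.45, "twist": 0},
  {"dx": -0.008, "dy": 0, "dz": -0.45, "twist": 0},
])

```text
time_s: 22.18
position: [526.9, -242.0, 54.8]
tcp_rot: [-0.523, -0.476, 0.523, -0.476]
wrist_force: [-0.5, 0.3, 0.1]
finger_gap: 60.0
```

Emit:
arm_command([
  {"dx": 0, "dy": 0, "dz": -0.1, "twist": 0},
  {"dx": 0, "dy": 0, "dz": -0.2, "twist": 0},
  {"dx": 0, "dy": 0, "dz": -0.2, "twist": 0},
  {"dx": 0, "dy": 0, "dz": -0.2, "twist": 0},
])

```text
time_s: 22.52
position: [527.0, -242.1, 46.9]
tcp_rot: [-0.523, -0.476, 0.523, -0.476]
wrist_force: [-0.5, -1.0, 0.2]
finger_gap: 59.7
```

Emit:
arm_command([
  {"dx": -0.005, "dy": -0.05, "dz": 0, "twist": 0},
  {"dx": -0.009, "dy": -0.1, "dz": 0, "twist": 0},
  {"dx": -0.009, "dy": -0.1, "dz": 0, "twist": 0},
  {"dx": -0.009, "dy": -0.1, "dz": 0, "twist": 0},
])

```text
time_s: 22.85
position: [526.7, -246.4, 47.3]
tcp_rot: [0.523, 0.476, -0.523, 0.476]
wrist_force: [0.7, 0.3, 0.1]
finger_gap: 59.5
```

Emit:
arm_command([
  {"dx": -0.003, "dy": -0.04, "dz": 0, "twist": 0},
  {"dx": -0.003, "dy": -0.04, "dz": 0, "twist": 0},
  {"dx": -0.003, "dy": -0.04, "dz": 0, "twist": 0},
])

```text
time_s: 23.1
position: [526.3, -246.9, 47.0]
tcp_rot: [0.523, 0.477, -0.523, 0.475]
wrist_force: [-0.2, 5.4, -0.1]
finger_gap: 59.9
```

Emit:
arm_command([
  {"dx": -0.003, "dy": -0.03, "dz": 0, "twist": 0},
  {"dx": -0.003, "dy": -0.03, "dz": 0, "twist": 0},
  {"dx": -0.003, "dy": -0.03, "dz": 0, "twist": 0},
])

```text
time_s: 23.35
position: [526.2, -247.4, 46.9]
tcp_rot: [0.523, 0.477, -0.522, 0.475]
wrist_force: [1.6, 7.6, 1.0]
finger_gap: 59.9
```

Emit:
arm_command([
  {"dx": -0.003, "dy": -0.03, "dz": 0, "twist": 0},
  {"dx": -0.003, "dy": -0.03, "dz": 0, "twist": 0},
  {"dx": -0.003, "dy": -0.03, "dz": 0, "twist": 0},
])

```text
time_s: 23.6
position: [526.1, -248.2, 46.8]
tcp_rot: [0.524, 0.477, -0.522, 0.475]
wrist_force: [1.5, 9.9, 0.4]
finger_gap: 59.7
```

Emit:
arm_command([
  {"dx": 0.003, "dy": 0.04, "dz": -0.015, "twist": 0},
  {"dx": 0.003, "dy": 0.04, "dz": -0.015, "twist": 0},
  {"dx": 0.003, "dy": 0.04, "dz": -0.015, "twist": 0},
])

```text
time_s: 23.85
position: [526.4, -248.0, 46.4]
tcp_rot: [0.523, 0.476, -0.523, 0.476]
wrist_force: [0.6, 5.4, 0.3]
finger_gap: 60.0
```

Emit:
arm_command([
  {"dx": 0, "dy": 0, "dz": 0, "twist": 0},
  {"dx": 0, "dy": 0, "dz": 0, "twist": 0},
  {"dx": 0, "dy": 0, "dz": 0, "twist": 0},
  {"dx": 0, "dy": 0, "dz": 0, "twist": 0},
  {"dx": 0, "dy": 0, "dz": 0.3, "twist": 0},
  {"dx": 0, "dy": 0, "dz": 0.8, "twist": 0},
  {"dx": 0, "dy": 0, "dz": 1.6, "twist": 0},
  {"dx": 0, "dy": 0, "dz": 2.4, "twist": 0},
  {"dx": 0, "dy": 0, "dz": 3.0, "twist": 0},
  {"dx": 0, "dy": 0, "dz": 3.0, "twist": 0},
], jaw=0.78)

```text
time_s: 24.68
position: [528.0, -249.8, 171.7]
tcp_rot: [0.523, 0.473, -0.522, 0.479]
wrist_force: [-0.1, -0.9, 0.9]
finger_gap: 68.4
```

Emit:
arm_command([
  {"dx": -1.81, "dy": 9.64, "dz": 0, "twist": 1.07},
  {"dx": -1.81, "dy": 9.64, "dz": 0, "twist": 1.07},
  {"dx": -1.81, "dy": 9.64, "dz": 0, "twist": 1.07},
  {"dx": -1.81, "dy": 9.64, "dz": 0, "twist": 1.07},
  {"dx": -1.81, "dy": 9.64, "dz": 0, "twist": 1.07},
  {"dx": -1.81, "dy": 9.64, "dz": 0, "twist": 1.07},
  {"dx": -1.81, "dy": 9.64, "dz": 0, "twist": 1.07},
  {"dx": -1.81, "dy": 9.64, "dz": 0, "twist": 1.07},
  {"dx": -1.81, "dy": 9.64, "dz": 0, "twist": 1.07},
  {"dx": -1.81, "dy": 9.64, "dz": 0, "twist": 1.07},
  {"dx": -1.81, "dy": 9.64, "dz": 0, "twist": 1.07},
  {"dx": -1.81, "dy": 9.64, "dz": -0.6, "twist": 1.07},
  {"dx": -1.81, "dy": 9.64, "dz": -1.2, "twist": 1.07},
  {"dx": -1.81, "dy": 9.64, "dz": -1.7, "twist": 1.07},
  {"dx": -1.81, "dy": 9.64, "dz": -1.7, "twist": 1.07},
  {"dx": -1.81, "dy": 9.64, "dz": -1.7, "twist": 1.07},
  {"dx": -1.81, "dy": 9.64, "dz": -1.7, "twist": 1.07},
], jaw=0.93)

```text
time_s: 26.1
position: [454.8, 136.4, 99.3]
tcp_rot: [0.501, 0.499, -0.5, 0.5]
wrist_force: [0.0, -0.0, 0.7]
finger_gap: 81.8
```

```bash
python3 look.py; python3 - <<'E'
from tray import *
check(frames(),[(12,0),(36,1)])
E
```

```text
tcp [454.8 136.7  99.6] psi -0.0006 t 26.2 gap 81.8
wedge [569.1 390.7] th 1.702 cost 0.122
   ly -4.5 grasp [573.6 391.2] d [2.97  6.363] dz to26 -1.841 twist to th / +-pi [np.float64(-16.49), np.float64(19.51), np.float64(55.51)]
   ly -9 grasp [578.  391.8] d [3.081 6.378] dz to26 -1.841 twist to th / +-pi [np.float64(-16.49), np.float64(19.51), np.float64(55.51)]
   ly -3 grasp [572.1 391.1] d [2.933 6.358] dz to26 -1.841 twist to th / +-pi [np.float64(-16.49), np.float64(19.51), np.float64(55.51)]
placed 0 top tray xy [-0.2 16.1] dth -0.015 cost 0.447
placed 0 scene tray xy [ 1.  17.9] dth 0.394 cost 0.419
placed 1 top tray xy [-0.1 28.2] dth -0.001 cost 0.455
placed 1 scene tray xy [ 3.2 29. ] dth 0.405 cost 0.414
```

Emit:
arm_command([
  {"dx": -0.01, "dy": 0.01, "dz": -0.6, "twist": 0},
  {"dx": -0.01, "dy": 0.01, "dz": -1.1, "twist": 0},
  {"dx": -0.01, "dy": 0.01, "dz": -1.5, "twist": 0},
  {"dx": -0.01, "dy": 0.01, "dz": -1.84, "twist": 0},
  {"dx": -0.01, "dy": 0.01, "dz": -1.84, "twist": 0},
  {"dx": -0.01, "dy": 0.01, "dz": -1.84, "twist": 0},
  {"dx": -0.01, "dy": 0.01, "dz": -1.84, "twist": 0},
])

```text
time_s: 26.88
position: [454.2, 137.5, 25.9]
tcp_rot: [0.5, 0.5, -0.5, 0.5]
wrist_force: [0.2, -0.1, 0.7]
finger_gap: 81.8
```

Emit:
arm_command([
  {"dx": 0, "dy": 0, "dz": 0, "twist": 0},
  {"dx": 0, "dy": 0, "dz": 0, "twist": 0},
  {"dx": 0, "dy": 0, "dz": 0, "twist": 0},
  {"dx": 0, "dy": 0, "dz": 0, "twist": 0},
  {"dx": 0, "dy": 0, "dz": 0, "twist": 0},
  {"dx": 0, "dy": 0, "dz": 0, "twist": 0},
], jaw=0.4)

```text
time_s: 27.38
position: [453.9, 137.5, 25.4]
tcp_rot: [0.5, 0.5, -0.5, 0.5]
wrist_force: [-0.9, 0.4, 5.9]
finger_gap: 59.7
```

Emit:
arm_command([
  {"dx": 0, "dy": 0, "dz": 0.4, "twist": 0},
  {"dx": 0, "dy": 0, "dz": 1, "twist": 0},
  {"dx": 0, "dy": 0, "dz": 1.8, "twist": 0},
  {"dx": 0, "dy": 0, "dz": 2.6, "twist": 0},
  {"dx": 0, "dy": 0, "dz": 3.4, "twist": 0},
  {"dx": 0, "dy": 0, "dz": 3.4, "twist": 0},
  {"dx": 0, "dy": 0, "dz": 3.4, "twist": 0},
  {"dx": 0, "dy": 0, "dz": 3.4, "twist": 0},
])

```text
time_s: 28.05
position: [453.1, 137.4, 160.2]
tcp_rot: [-0.5, -0.5, 0.5, -0.5]
wrist_force: [0.1, 0.0, -1.2]
finger_gap: 60.0
```

Emit:
arm_command([
  {"dx": 1.87, "dy": -9.18, "dz": 0, "twist": -1.07},
  {"dx": 1.87, "dy": -9.18, "dz": 0, "twist": -1.07},
  {"dx": 1.87, "dy": -9.18, "dz": 0, "twist": -1.07},
  {"dx": 1.87, "dy": -9.18, "dz": 0, "twist": -1.07},
  {"dx": 1.87, "dy": -9.18, "dz": 0, "twist": -1.07},
  {"dx": 1.87, "dy": -9.18, "dz": 0, "twist": -1.07},
  {"dx": 1.87, "dy": -9.18, "dz": 0, "twist": -1.07},
  {"dx": 1.87, "dy": -9.18, "dz": 0, "twist": -1.07},
  {"dx": 1.87, "dy": -9.18, "dz": 0, "twist": -1.07},
  {"dx": 1.87, "dy": -9.18, "dz": 0, "twist": -1.07},
  {"dx": 1.87, "dy": -9.18, "dz": 0, "twist": -1.07},
  {"dx": 1.87, "dy": -9.18, "dz": -0.5, "twist": -1.07},
  {"dx": 1.87, "dy": -9.18, "dz": -1.2, "twist": -1.07},
  {"dx": 1.87, "dy": -9.18, "dz": -1.8, "twist": -1.07},
  {"dx": 1.87, "dy": -9.18, "dz": -2.2, "twist": -1.07},
  {"dx": 1.87, "dy": -9.18, "dz": -2.2, "twist": -1.07},
  {"dx": 1.87, "dy": -9.18, "dz": -2.2, "twist": -1.07},
  {"dx": 1.87, "dy": -9.18, "dz": -2.2, "twist": -1.07},
])

```text
time_s: 29.55
position: [528.8, -229.2, 73.7]
tcp_rot: [0.523, 0.476, -0.523, 0.477]
wrist_force: [-0.8, -0.5, -0.1]
finger_gap: 59.8
```

```bash
python3 pose.py 0 63.5
```

```text
tray xy [ 0.21 64.19] z 73.7 psi -0.0927 F [-0.8 -0.5 -0.1]
d [-0.0068 -0.0168]
```

Emit:
arm_command([
  {"dx": -0.006, "dy": -0.01, "dz": -0.25, "twist": 0},
  {"dx": -0.006, "dy": -0.01, "dz": -0.45, "twist": 0},
  {"dx": -0.006, "dy": -0.01, "dz": -0.45, "twist": 0},
  {"dx": -0.006, "dy": -0.01, "dz": -0.45, "twist": 0},
])

```text
time_s: 29.88
position: [528.0, -230.0, 54.5]
tcp_rot: [-0.523, -0.476, 0.523, -0.476]
wrist_force: [-0.1, 0.2, -0.7]
finger_gap: 59.8
```

Emit:
arm_command([
  {"dx": 0, "dy": 0, "dz": -0.1, "twist": 0},
  {"dx": 0, "dy": 0, "dz": -0.21, "twist": 0},
  {"dx": 0, "dy": 0, "dz": -0.21, "twist": 0},
  {"dx": 0, "dy": 0, "dz": -0.21, "twist": 0},
])

```text
time_s: 30.22
position: [528.2, -230.1, 46.3]
tcp_rot: [-0.523, -0.476, 0.523, -0.476]
wrist_force: [0.0, 0.7, -1.4]
finger_gap: 59.8
```

Emit:
arm_command([
  {"dx": -0.005, "dy": -0.05, "dz": 0, "twist": 0},
  {"dx": -0.01, "dy": -0.11, "dz": 0, "twist": 0},
  {"dx": -0.01, "dy": -0.11, "dz": 0, "twist": 0},
  {"dx": -0.01, "dy": -0.11, "dz": 0, "twist": 0},
])

```text
time_s: 30.55
position: [527.9, -234.8, 46.6]
tcp_rot: [0.523, 0.476, -0.523, 0.476]
wrist_force: [0.2, 0.2, -0.5]
finger_gap: 60.0
```

Emit:
arm_command([
  {"dx": -0.003, "dy": -0.03, "dz": 0, "twist": 0},
  {"dx": -0.003, "dy": -0.03, "dz": 0, "twist": 0},
  {"dx": -0.003, "dy": -0.03, "dz": 0, "twist": 0},
])

```text
time_s: 30.8
position: [527.7, -235.8, 46.6]
tcp_rot: [-0.523, -0.476, 0.523, -0.476]
wrist_force: [-0.1, 0.3, -0.8]
finger_gap: 60.0
```

Emit:
arm_command([
  {"dx": -0.003, "dy": -0.03, "dz": 0, "twist": 0},
  {"dx": -0.003, "dy": -0.03, "dz": 0, "twist": 0},
  {"dx": -0.003, "dy": -0.03, "dz": 0, "twist": 0},
])

```text
time_s: 31.05
position: [527.7, -236.0, 46.6]
tcp_rot: [0.523, 0.477, -0.522, 0.476]
wrist_force: [0.8, 6.0, 1.6]
finger_gap: 59.7
```

Emit:
arm_command([
  {"dx": -0.003, "dy": -0.03, "dz": 0, "twist": 0},
  {"dx": -0.003, "dy": -0.03, "dz": 0, "twist": 0},
  {"dx": -0.003, "dy": -0.03, "dz": 0, "twist": 0},
])

```text
time_s: 31.3
position: [527.7, -236.0, 46.6]
tcp_rot: [0.524, 0.477, -0.522, 0.475]
wrist_force: [2.0, 10.9, 3.0]
finger_gap: 60.1
```

Firm contact. Release and lift.

Emit:
arm_command([
  {"dx": 0.003, "dy": 0.04, "dz": -0.015, "twist": 0},
  {"dx": 0.003, "dy": 0.04, "dz": -0.015, "twist": 0},
  {"dx": 0.003, "dy": 0.04, "dz": -0.015, "twist": 0},
])

```text
time_s: 31.55
position: [527.7, -235.9, 45.9]
tcp_rot: [0.523, 0.476, -0.523, 0.476]
wrist_force: [2.0, 6.7, 0.7]
finger_gap: 59.7
```

Emit:
arm_command([
  {"dx": 0, "dy": 0, "dz": 0, "twist": 0},
  {"dx": 0, "dy": 0, "dz": 0, "twist": 0},
  {"dx": 0, "dy": 0, "dz": 0, "twist": 0},
  {"dx": 0, "dy": 0, "dz": 0, "twist": 0},
  {"dx": 0, "dy": 0, "dz": 0.3, "twist": 0},
  {"dx": 0, "dy": 0, "dz": 0.8, "twist": 0},
  {"dx": 0, "dy": 0, "dz": 1.6, "twist": 0},
  {"dx": 0, "dy": 0, "dz": 2.4, "twist": 0},
  {"dx": 0, "dy": 0, "dz": 3.0, "twist": 0},
  {"dx": 0, "dy": 0, "dz": 3.0, "twist": 0},
], jaw=0.78)

```text
time_s: 32.38
position: [529.0, -237.7, 171.0]
tcp_rot: [0.523, 0.473, -0.522, 0.479]
wrist_force: [0.5, -0.3, 0.3]
finger_gap: 68.7
```

Emit:
arm_command([
  {"dx": 1.25, "dy": 15.7, "dz": 0, "twist": -15.43},
  {"dx": 1.25, "dy": 15.7, "dz": 0, "twist": -15.43},
  {"dx": 1.25, "dy": 15.7, "dz": 0, "twist": -15.43},
  {"dx": 1.25, "dy": 15.7, "dz": 0, "twist": -15.43},
  {"dx": 1.25, "dy": 15.7, "dz": 0, "twist": -15.43},
  {"dx": 1.25, "dy": 15.7, "dz": 0, "twist": -15.43},
  {"dx": 1.25, "dy": 15.7, "dz": 0, "twist": -15.43},
  {"dx": 1.25, "dy": 15.7, "dz": 0, "twist": -15.43},
  {"dx": 1.25, "dy": 15.7, "dz": 0, "twist": -15.43},
  {"dx": 1.25, "dy": 15.7, "dz": 0, "twist": -15.43},
  {"dx": 1.25, "dy": 15.7, "dz": 0, "twist": -15.43},
  {"dx": 1.25, "dy": 15.7, "dz": 0, "twist": -15.43},
  {"dx": 1.25, "dy": 15.7, "dz": 0, "twist": -15.43},
  {"dx": 1.25, "dy": 15.7, "dz": 0, "twist": -15.43},
  {"dx": 1.25, "dy": 15.7, "dz": 0, "twist": -15.43},
  {"dx": 1.25, "dy": 15.7, "dz": 0, "twist": -15.43},
  {"dx": 1.25, "dy": 15.7, "dz": -0.8, "twist": -15.43},
  {"dx": 1.25, "dy": 15.7, "dz": -1.7, "twist": -15.43},
  {"dx": 1.25, "dy": 15.7, "dz": -1.7, "twist": -15.43},
  {"dx": 1.25, "dy": 15.7, "dz": -1.7, "twist": -15.43},
], jaw=0.93)

```text
time_s: 34.05
position: [576.9, 390.9, 96.1]
tcp_rot: [-0.704, -0.045, 0.707, -0.047]
wrist_force: [0.3, -0.3, 0.6]
finger_gap: 81.9
```

```bash
python3 look.py; python3 - <<'E'
from h import *
f=frames()
a=cv2.resize(f["top"][155:225,280:385],(795,530),interpolation=cv2.INTER_CUBIC)
cv2.imwrite("pics/p3.png",a[:,:,::-1])
for n in("top",): print(find(f))
E
```

```text
tcp [578.5 391.3  99.9] psi -1.4408 t 34.15 gap 81.9
[(array([420.84337349,  62.20481928]), np.int32(83)), (array([429.45327103,  85.56542056]), np.int32(214))]
```

View pics/p3.png

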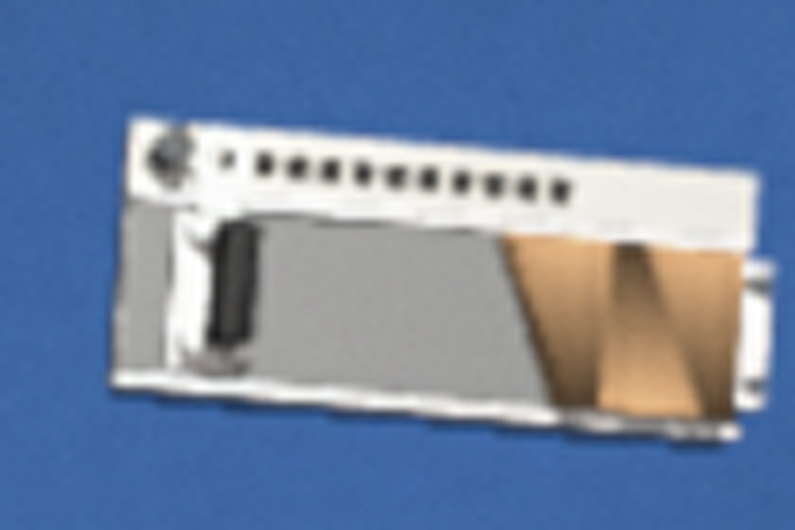

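The crop shows three wedges tight on the end block, alternating, spanning (505–745, 235–415); the stop is clear. Now pick up the fourth.

Emit:
arm_command([
  {"dx": -0.01, "dy": 0.012, "dz": -0.6, "twist": 0},
  {"dx": -0.01, "dy": 0.012, "dz": -1.1, "twist": 0},
  {"dx": -0.01, "dy": 0.012, "dz": -1.5, "twist": 0},
  {"dx": -0.01, "dy": 0.012, "dz": -1.85, "twist": 0},
  {"dx": -0.01, "dy": 0.012, "dz": -1.85, "twist": 0},
  {"dx": -0.01, "dy": 0.012, "dz": -1.85, "twist": 0},
  {"dx": -0.01, "dy": 0.012, "dz": -1.85, "twist": 0},
])

```text
time_s: 34.83
position: [578.1, 392.1, 26.0]
tcp_rot: [0.707, 0.046, -0.705, 0.046]
wrist_force: [-0.2, -0.1, 0.1]
finger_gap: 81.9
```

Emit:
arm_command([
  {"dx": 0, "dy": 0, "dz": 0, "twist": 0},
  {"dx": 0, "dy": 0, "dz": 0, "twist": 0},
  {"dx": 0, "dy": 0, "dz": 0, "twist": 0},
  {"dx": 0, "dy": 0, "dz": 0, "twist": 0},
  {"dx": 0, "dy": 0, "dz": 0, "twist": 0},
  {"dx": 0, "dy": 0, "dz": 0, "twist": 0},
], jaw=0.4)

```text
time_s: 35.33
position: [577.4, 392.0, 24.6]
tcp_rot: [0.706, 0.046, -0.705, 0.046]
wrist_force: [-1.0, -0.3, 4.7]
finger_gap: 59.7
```

Emit:
arm_command([
  {"dx": 0, "dy": 0, "dz": 0.4, "twist": 0},
  {"dx": 0, "dy": 0, "dz": 1, "twist": 0},
  {"dx": 0, "dy": 0, "dz": 1.8, "twist": 0},
  {"dx": 0, "dy": 0, "dz": 2.6, "twist": 0},
  {"dx": 0, "dy": 0, "dz": 3.4, "twist": 0},
  {"dx": 0, "dy": 0, "dz": 3.4, "twist": 0},
  {"dx": 0, "dy": 0, "dz": 3.4, "twist": 0},
  {"dx": 0, "dy": 0, "dz": 3.4, "twist": 0},
])

```text
time_s: 36.0
position: [576.7, 391.7, 158.7]
tcp_rot: [-0.705, -0.046, 0.706, -0.046]
wrist_force: [-0.7, -0.6, -1.4]
finger_gap: 60.0
```

Emit:
arm_command([
  {"dx": -1.13, "dy": -14.61, "dz": 0, "twist": 15.44},
  {"dx": -1.13, "dy": -14.61, "dz": 0, "twist": 15.44},
  {"dx": -1.13, "dy": -14.61, "dz": 0, "twist": 15.44},
  {"dx": -1.13, "dy": -14.61, "dz": 0, "twist": 15.44},
  {"dx": -1.13, "dy": -14.61, "dz": 0, "twist": 15.44},
  {"dx": -1.13, "dy": -14.61, "dz": 0, "twist": 15.44},
  {"dx": -1.13, "dy": -14.61, "dz": 0, "twist": 15.44},
  {"dx": -1.13, "dy": -14.61, "dz": 0, "twist": 15.44},
  {"dx": -1.13, "dy": -14.61, "dz": 0, "twist": 15.44},
  {"dx": -1.13, "dy": -14.61, "dz": 0, "twist": 15.44},
  {"dx": -1.13, "dy": -14.61, "dz": 0, "twist": 15.44},
  {"dx": -1.13, "dy": -14.61, "dz": 0, "twist": 15.44},
  {"dx": -1.13, "dy": -14.61, "dz": 0, "twist": 15.44},
  {"dx": -1.13, "dy": -14.61, "dz": 0, "twist": 15.44},
  {"dx": -1.13, "dy": -14.61, "dz": 0, "twist": 15.44},
  {"dx": -1.13, "dy": -14.61, "dz": -0.6, "twist": 15.44},
  {"dx": -1.13, "dy": -14.61, "dz": -1.3, "twist": 15.44},
  {"dx": -1.13, "dy": -14.61, "dz": -2.2, "twist": 15.44},
  {"dx": -1.13, "dy": -14.61, "dz": -2.2, "twist": 15.44},
  {"dx": -1.13, "dy": -14.61, "dz": -2.2, "twist": 15.44},
])

```text
time_s: 37.67
position: [531.0, -191.9, 70.2]
tcp_rot: [-0.522, -0.478, 0.523, -0.474]
wrist_force: [-0.3, 0.2, -0.6]
finger_gap: 59.8
```

Emit:
arm_command([
  {"dx": 0, "dy": 0, "dz": 0, "twist": 0},
  {"dx": 0, "dy": 0, "dz": 0, "twist": 0},
])

```text
time_s: 37.83
position: [532.7, -192.7, 73.6]
tcp_rot: [0.523, 0.475, -0.522, 0.477]
wrist_force: [-0.3, -0.0, -0.6]
finger_gap: 60.0
```

```bash
python3 pose.py 0 101
```

```text
tray xy [  0.77 100.91] z 73.6 psi -0.0923 F [-0.3 -0.  -0.6]
d [-0.019   0.0041]
```

Emit:
arm_command([
  {"dx": -0.012, "dy": 0, "dz": -0.25, "twist": 0},
  {"dx": -0.012, "dy": 0, "dz": -0.45, "twist": 0},
  {"dx": -0.012, "dy": 0, "dz": -0.45, "twist": 0},
  {"dx": -0.012, "dy": 0, "dz": -0.45, "twist": 0},
])

```text
time_s: 38.17
position: [531.3, -192.3, 53.6]
tcp_rot: [-0.523, -0.477, 0.523, -0.476]
wrist_force: [0.1, -1.0, -0.2]
finger_gap: 59.7
```

Emit:
arm_command([
  {"dx": 0, "dy": 0, "dz": -0.1, "twist": 0},
  {"dx": 0, "dy": 0, "dz": -0.22, "twist": 0},
  {"dx": 0, "dy": 0, "dz": -0.22, "twist": 0},
  {"dx": 0, "dy": 0, "dz": -0.22, "twist": 0},
])

```text
time_s: 38.5
position: [531.5, -192.4, 44.9]
tcp_rot: [-0.523, -0.476, 0.523, -0.476]
wrist_force: [0.1, 0.4, -0.5]
finger_gap: 59.8
```

Emit:
arm_command([
  {"dx": -0.005, "dy": -0.05, "dz": 0, "twist": 0},
  {"dx": -0.011, "dy": -0.12, "dz": 0, "twist": 0},
  {"dx": -0.011, "dy": -0.12, "dz": 0, "twist": 0},
  {"dx": -0.011, "dy": -0.12, "dz": 0, "twist": 0},
])

```text
time_s: 38.83
position: [531.1, -197.5, 45.2]
tcp_rot: [0.523, 0.476, -0.523, 0.476]
wrist_force: [-0.5, -0.4, -1.7]
finger_gap: 60.0
```

Emit:
arm_command([
  {"dx": -0.003, "dy": -0.03, "dz": 0, "twist": 0},
  {"dx": -0.003, "dy": -0.03, "dz": 0, "twist": 0},
  {"dx": -0.003, "dy": -0.03, "dz": 0, "twist": 0},
])

```text
time_s: 39.08
position: [531.0, -198.5, 45.2]
tcp_rot: [0.523, 0.476, -0.523, 0.476]
wrist_force: [0.1, 0.9, -0.8]
finger_gap: 59.8
```

Emit:
arm_command([
  {"dx": -0.003, "dy": -0.03, "dz": 0, "twist": 0},
  {"dx": -0.003, "dy": -0.03, "dz": 0, "twist": 0},
  {"dx": -0.003, "dy": -0.03, "dz": 0, "twist": 0},
])

```text
time_s: 39.33
position: [530.8, -199.6, 45.1]
tcp_rot: [0.523, 0.476, -0.523, 0.476]
wrist_force: [-0.1, -0.3, -0.5]
finger_gap: 59.9
```

Emit:
arm_command([
  {"dx": -0.003, "dy": -0.03, "dz": 0, "twist": 0},
  {"dx": -0.003, "dy": -0.03, "dz": 0, "twist": 0},
  {"dx": -0.003, "dy": -0.03, "dz": 0, "twist": 0},
])

```text
time_s: 39.58
position: [530.6, -199.8, 45.0]
tcp_rot: [0.523, 0.477, -0.522, 0.476]
wrist_force: [1.7, 6.7, 0.1]
finger_gap: 60.0
```

Emit:
arm_command([
  {"dx": -0.003, "dy": -0.03, "dz": 0, "twist": 0},
  {"dx": -0.003, "dy": -0.03, "dz": 0, "twist": 0},
  {"dx": -0.003, "dy": -0.03, "dz": 0, "twist": 0},
])

```text
time_s: 39.83
position: [530.5, -199.9, 45.0]
tcp_rot: [0.523, 0.477, -0.522, 0.475]
wrist_force: [2.3, 11.8, 1.4]
finger_gap: 59.8
```

Emit:
arm_command([
  {"dx": 0.003, "dy": 0.04, "dz": -0.005, "twist": 0},
  {"dx": 0.003, "dy": 0.04, "dz": -0.005, "twist": 0},
  {"dx": 0.003, "dy": 0.04, "dz": -0.005, "twist": 0},
])

```text
time_s: 40.08
position: [530.7, -199.8, 44.8]
tcp_rot: [0.523, 0.477, -0.522, 0.476]
wrist_force: [1.3, 6.4, 0.2]
finger_gap: 60.0
```

Emit:
arm_command([
  {"dx": 0, "dy": 0, "dz": 0, "twist": 0},
  {"dx": 0, "dy": 0, "dz": 0, "twist": 0},
  {"dx": 0, "dy": 0, "dz": 0, "twist": 0},
  {"dx": 0, "dy": 0, "dz": 0, "twist": 0},
  {"dx": 0, "dy": 0, "dz": 0.3, "twist": 0},
  {"dx": 0, "dy": 0, "dz": 0.8, "twist": 0},
  {"dx": 0, "dy": 0, "dz": 1.6, "twist": 0},
  {"dx": 0, "dy": 0, "dz": 2.4, "twist": 0},
  {"dx": 0, "dy": 0, "dz": 3.0, "twist": 0},
  {"dx": 0, "dy": 0, "dz": 3.4, "twist": 0},
  {"dx": 0, "dy": 0, "dz": 3.4, "twist": 0},
], jaw=0.78)

```text
time_s: 41.0
position: [531.7, -201.3, 184.5]
tcp_rot: [0.523, 0.474, -0.522, 0.479]
wrist_force: [-0.2, 0.2, -1.0]
finger_gap: 68.6
```

Emit:
arm_command([
  {"dx": 0.27, "dy": 2.24, "dz": 0, "twist": 18},
  {"dx": 0.27, "dy": 2.24, "dz": 0, "twist": 18},
  {"dx": 0.27, "dy": 2.24, "dz": 0, "twist": 18},
  {"dx": 0.27, "dy": 2.24, "dz": 0, "twist": 18},
  {"dx": 0.27, "dy": 2.24, "dz": 0, "twist": 18},
  {"dx": 0.27, "dy": 2.24, "dz": 0, "twist": 18},
  {"dx": 0.27, "dy": 2.24, "dz": 0, "twist": 18},
  {"dx": 0.27, "dy": 2.24, "dz": 0, "twist": 18},
  {"dx": 0.27, "dy": 2.24, "dz": 0, "twist": 18},
  {"dx": 0.27, "dy": 2.24, "dz": 0, "twist": 18},
  {"dx": 0.27, "dy": 2.24, "dz": 0, "twist": 18},
  {"dx": 0.27, "dy": 2.24, "dz": 0, "twist": 18},
  {"dx": 0.27, "dy": 2.24, "dz": 0, "twist": 18},
  {"dx": 0.27, "dy": 2.24, "dz": 0, "twist": 18},
  {"dx": 0.27, "dy": 2.24, "dz": 0, "twist": 18},
  {"dx": 0.27, "dy": 2.24, "dz": 0, "twist": 18},
], jaw=0.5)

```text
time_s: 42.33
position: [541.4, -110.9, 180.4]
tcp_rot: [0.034, 0.707, -0.033, 0.706]
wrist_force: [0.0, -0.3, -0.7]
finger_gap: 44.2
```

```bash
python3 pose.py
```

```text
tray xy [  1.76 183.18] z 180.4 psi 1.4757 F [ 0.  -0.3 -0.7]
```

Emit:
arm_command([
  {"dx": -0.03, "dy": 0.03, "dz": -0.6, "twist": 0},
  {"dx": -0.03, "dy": 0.03, "dz": -1.2, "twist": 0},
  {"dx": -0.03, "dy": 0.03, "dz": -1.8, "twist": 0},
  {"dx": -0.03, "dy": 0.03, "dz": -2.2, "twist": 0},
  {"dx": -0.03, "dy": 0.03, "dz": -2.4, "twist": 0},
  {"dx": -0.03, "dy": 0.03, "dz": -2.6, "twist": 0},
  {"dx": -0.03, "dy": 0.03, "dz": -2.6, "twist": 0},
  {"dx": -0.03, "dy": 0.03, "dz": -2.6, "twist": 0},
])

```text
time_s: 43.0
position: [540.6, -109.8, 77.4]
tcp_rot: [0.033, 0.706, -0.033, 0.707]
wrist_force: [-0.1, 0.6, -0.1]
finger_gap: 44.0
```

Emit:
arm_command([
  {"dx": 0, "dy": 0, "dz": 0, "twist": 0},
  {"dx": 0, "dy": 0, "dz": 0, "twist": 0},
  {"dx": 0, "dy": 0, "dz": 0, "twist": 0},
  {"dx": 0, "dy": 0, "dz": 0, "twist": 0},
  {"dx": 0, "dy": 0, "dz": 0, "twist": 0},
  {"dx": 0, "dy": 0, "dz": 0, "twist": 0},
  {"dx": 0, "dy": 0, "dz": 0, "twist": 0},
  {"dx": 0, "dy": 0, "dz": 0, "twist": 0},
], jaw=0.0, force=30)

```text
time_s: 43.67
position: [540.4, -109.7, 77.3]
tcp_rot: [0.033, 0.706, -0.033, 0.707]
wrist_force: [-1.0, 0.7, 4.8]
finger_gap: 13.8
```

```bash
python3 pose.py; python3 - <<'E'
from tray import *
f=frames()
a=cv2.resize(f["scene"][190:270,110:222],(784,560),interpolation=cv2.INTER_CUBIC)
cv2.imwrite("pics/p4.png",a[:,:,::-1])
E
```

```text
tray xy [  0.74 184.26] z 77.3 psi 1.4781 F [-1.   0.7  4.8]
```

View pics/p4.png

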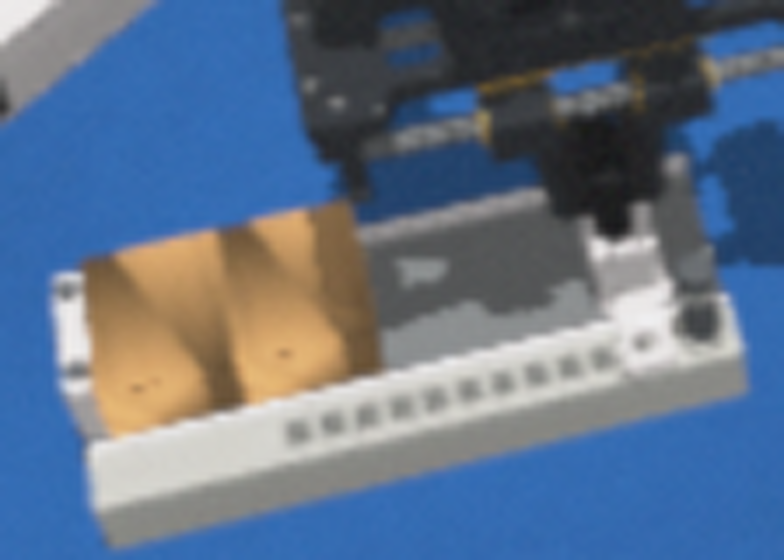

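The picture shows four wedges in one tight alternating block at (80–380, 200–435), with the stop gripped at (625,250). Slide the stop 76 mm towards the block.

Emit:
arm_command([
  {"dx": -0.015, "dy": -0.16, "dz": 0, "twist": 0},
  {"dx": -0.037, "dy": -0.4, "dz": 0, "twist": 0},
  {"dx": -0.06, "dy": -0.64, "dz": 0, "twist": 0},
  {"dx": -0.082, "dy": -0.88, "dz": 0, "twist": 0},
  {"dx": -0.105, "dy": -1.12, "dz": 0, "twist": 0},
  {"dx": -0.127, "dy": -1.36, "dz": 0, "twist": 0},
  {"dx": -0.15, "dy": -1.6, "dz": 0, "twist": 0},
  {"dx": -0.165, "dy": -1.77, "dz": 0, "twist": 0},
  {"dx": -0.165, "dy": -1.77, "dz": 0, "twist": 0},
  {"dx": -0.165, "dy": -1.77, "dz": 0, "twist": 0},
])

```text
time_s: 44.6
position: [533.7, -181.7, 77.2]
tcp_rot: [0.032, 0.706, -0.033, 0.706]
wrist_force: [-2.0, -2.7, 4.5]
finger_gap: 13.8
```

```bash
python3 pose.py 0.7 108.3
```

```text
tray xy [  0.67 112.  ] z 77.2 psi 1.4777 F [-2.  -2.7  4.5]
d [-0.0077 -0.0921]
```

Emit:
arm_command([
  {"dx": -0.004, "dy": -0.045, "dz": 0, "twist": 0},
  {"dx": -0.008, "dy": -0.09, "dz": 0, "twist": 0},
  {"dx": -0.008, "dy": -0.092, "dz": 0, "twist": 0},
  {"dx": -0.008, "dy": -0.092, "dz": 0, "twist": 0},
])

```text
time_s: 44.93
position: [533.4, -184.2, 77.2]
tcp_rot: [0.033, 0.706, -0.033, 0.706]
wrist_force: [-2.0, 0.4, 5.6]
finger_gap: 14.1
```

```bash
python3 pose.py 0.7 108.3; python3 - <<'E'
from h import *
f=frames()
a=cv2.resize(f["scene"][190:270,110:222],(784,560),interpolation=cv2.INTER_CUBIC)
cv2.imwrite("pics/p5.png",a[:,:,::-1])
E
```

```text
tray xy [  0.66 109.39] z 77.2 psi 1.4781 F [-2.   0.4  5.6]
d [-0.0016 -0.0272]
```

View pics/p5.png

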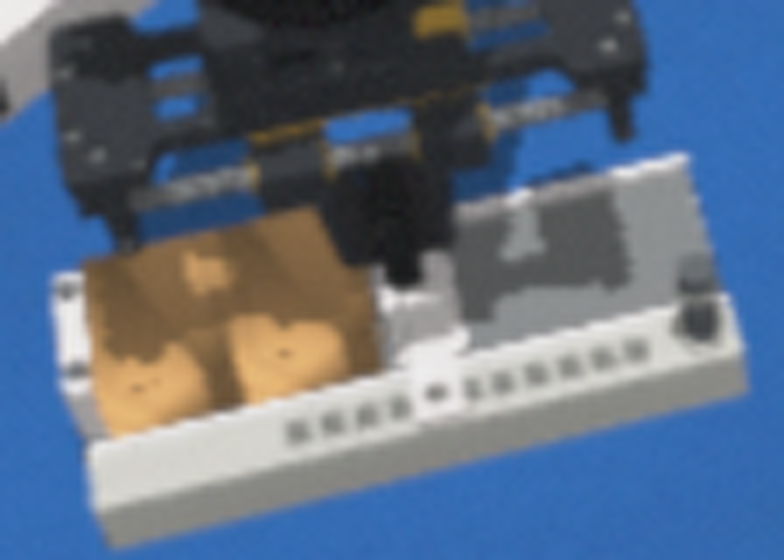

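Emit:
arm_command([
  {"dx": -0.002, "dy": -0.02, "dz": 0, "twist": 0},
  {"dx": -0.002, "dy": -0.02, "dz": 0, "twist": 0},
  {"dx": -0.002, "dy": -0.02, "dz": 0, "twist": 0},
])

```text
time_s: 45.28
position: [533.4, -184.8, 77.2]
tcp_rot: [0.033, 0.706, -0.033, 0.706]
wrist_force: [-0.1, 1.8, 6.5]
finger_gap: 14.2
```

```bash
python3 pose.py 0.7 108.3
```

```text
tray xy [  0.66 108.78] z 77.2 psi 1.4782 F [-0.1  1.8  6.5]
d [-0.0001 -0.0121]
```

Emit:
arm_command([
  {"dx": -0.001, "dy": -0.015, "dz": 0, "twist": 0},
  {"dx": -0.001, "dy": -0.015, "dz": 0, "twist": 0},
  {"dx": -0.001, "dy": -0.015, "dz": 0, "twist": 0},
])

```text
time_s: 45.53
position: [533.3, -185.4, 77.2]
tcp_rot: [0.033, 0.706, -0.033, 0.706]
wrist_force: [-0.9, 2.7, 6.2]
finger_gap: 14.0
```

```bash
python3 pose.py 0.7 108.3
```

```text
tray xy [  0.65 108.25] z 77.2 psi 1.4782 F [-0.9  2.7  6.2]
d [0.0014 0.0011]
```

Eye now 0.05 mm from the slot by dead reckoning. Release, go up, then over the parked pin.

Emit:
arm_command([
  {"dx": 0, "dy": 0.01, "dz": 0, "twist": 0},
  {"dx": 0, "dy": 0.01, "dz": 0, "twist": 0},
  {"dx": 0, "dy": 0.01, "dz": 0, "twist": 0},
  {"dx": 0, "dy": 0.01, "dz": 0, "twist": 0},
  {"dx": 0, "dy": 0.01, "dz": 0.6, "twist": 0},
  {"dx": 0, "dy": 0.01, "dz": 1.2, "twist": 0},
  {"dx": 0, "dy": 0.01, "dz": 1.9, "twist": 0},
  {"dx": 0, "dy": 0.01, "dz": 2.3, "twist": 0},
  {"dx": 0, "dy": 0.01, "dz": 2.3, "twist": 0},
  {"dx": 0, "dy": 0.01, "dz": 2.3, "twist": 0},
], jaw=0.4)

```text
time_s: 46.37
position: [533.3, -185.2, 168.9]
tcp_rot: [0.033, 0.706, -0.033, 0.707]
wrist_force: [-0.2, -0.6, -0.6]
finger_gap: 35.3
```

Emit:
arm_command([
  {"dx": 1.43, "dy": 2.37, "dz": 0, "twist": -18},
  {"dx": 1.43, "dy": 2.37, "dz": 0, "twist": -18},
  {"dx": 1.43, "dy": 2.37, "dz": 0, "twist": -18},
  {"dx": 1.43, "dy": 2.37, "dz": 0, "twist": -18},
  {"dx": 1.43, "dy": 2.37, "dz": 0, "twist": -18},
  {"dx": 1.43, "dy": 2.37, "dz": 0, "twist": -18},
  {"dx": 1.43, "dy": 2.37, "dz": 0, "twist": -18},
  {"dx": 1.43, "dy": 2.37, "dz": 0, "twist": -18},
  {"dx": 1.43, "dy": 2.37, "dz": 0, "twist": -18},
  {"dx": 1.43, "dy": 2.37, "dz": 0, "twist": -18},
  {"dx": 1.43, "dy": 2.37, "dz": 0, "twist": -18},
  {"dx": 1.43, "dy": 2.37, "dz": 0, "twist": -18},
  {"dx": 1.43, "dy": 2.37, "dz": 0, "twist": -18},
  {"dx": 1.43, "dy": 2.37, "dz": 0, "twist": -18},
  {"dx": 1.43, "dy": 2.37, "dz": 0, "twist": -18},
  {"dx": 1.43, "dy": 2.37, "dz": 0, "twist": -18},
], jaw=0.5)

```text
time_s: 47.7
position: [590.2, -90.3, 168.0]
tcp_rot: [-0.522, -0.478, 0.522, -0.476]
wrist_force: [0.5, -0.4, 0.3]
finger_gap: 43.8
```

```bash
python3 pose.py 48 208; python3 - <<'E'
from h import *
f=frames()
for n in("scene",):
  for l in("stop_eye","pin_grip"):
    for r in models.spot_point(n,l)[:2]: print(n,l,round(r["confidence"],2),np.round(r["xyz"],1))
a=cv2.resize(f["scene"][190:270,130:242],(784,560),interpolation=cv2.INTER_CUBIC)
cv2.imwrite("pics/p6.png",a[:,:,::-1])
E
```

```text
tray xy [ 48.52 208.19] z 168.0 psi -0.09 F [ 0.5 -0.4  0.3]
d [-0.0134 -0.0036]
scene stop_eye 0.74 [ 578.3 -186.1   31.1]
scene stop_eye 0.69 [ 527.4 -232.7   34. ]
scene pin_grip 0.6 [592.1 -90.4  48. ]
scene pin_grip 0.59 [ 530.2 -194.6   37.7]
```

View pics/p6.png

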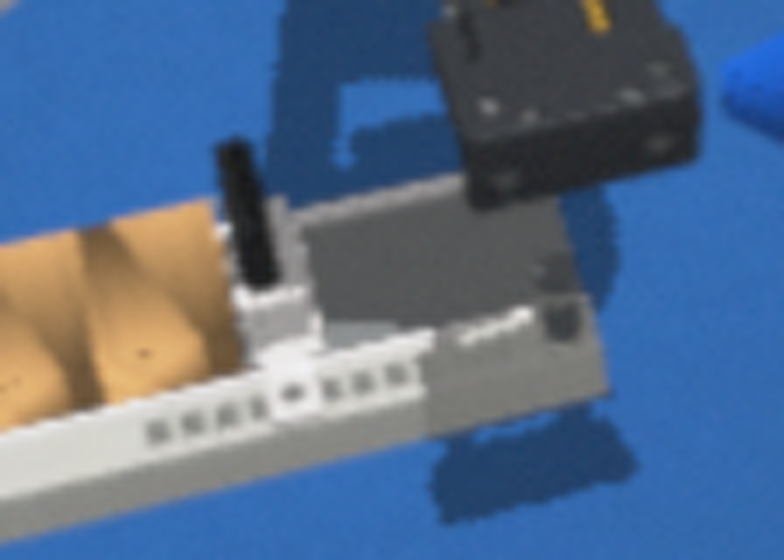

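The picture shows the stop on the last wedge, the eye at (293,393) dark over a slot, and the pin at (560,300). Now descend on the pin with jaws across (x) to centre it.

Emit:
arm_command([
  {"dx": 0.0, "dy": 0, "dz": -0.7, "twist": 0},
  {"dx": 0.0, "dy": 0, "dz": -1.4, "twist": 0},
  {"dx": 0.0, "dy": 0, "dz": -2.0, "twist": 0},
  {"dx": 0.0, "dy": 0, "dz": -2.4, "twist": 0},
  {"dx": 0.0, "dy": 0, "dz": -2.7, "twist": 0},
  {"dx": 0.0, "dy": 0, "dz": -2.9, "twist": 0},
  {"dx": 0.0, "dy": 0, "dz": -2.9, "twist": 0},
  {"dx": 0.0, "dy": 0, "dz": -2.9, "twist": 0},
])

```text
time_s: 48.57
position: [590.7, -90.4, 53.2]
tcp_rot: [0.523, 0.476, -0.523, 0.476]
wrist_force: [-0.6, -0.9, 0.5]
finger_gap: 44.0
```

Emit:
arm_command([
  {"dx": 0, "dy": 0, "dz": 0, "twist": 0},
  {"dx": 0, "dy": 0, "dz": 0, "twist": 0},
  {"dx": 0, "dy": 0, "dz": 0, "twist": 0},
  {"dx": 0, "dy": 0, "dz": 0, "twist": 0},
  {"dx": 0, "dy": 0, "dz": 0, "twist": 0},
  {"dx": 0, "dy": 0, "dz": 0, "twist": 0},
  {"dx": 0, "dy": 0, "dz": 0, "twist": 0},
  {"dx": 0, "dy": 0, "dz": 0, "twist": 0},
], jaw=0.0, force=5)

```text
time_s: 49.23
position: [590.6, -90.4, 53.2]
tcp_rot: [0.523, 0.476, -0.523, 0.476]
wrist_force: [-0.5, -0.2, 3.0]
finger_gap: 13.7
```

```bash
python3 pose.py 48 208
```

```text
tray xy [ 48.87 208.13] z 53.2 psi -0.0927 F [-0.5 -0.2  3. ]
d [-0.0219 -0.0013]
```

Emit:
arm_command([
  {"dx": 0, "dy": 0, "dz": 0, "twist": 0},
  {"dx": 0, "dy": 0, "dz": 0, "twist": 0},
  {"dx": 0, "dy": 0, "dz": 0, "twist": 0},
  {"dx": 0, "dy": 0, "dz": 0, "twist": 0},
  {"dx": 0, "dy": 0, "dz": 0, "twist": 0},
  {"dx": 0, "dy": 0, "dz": 0.5, "twist": 0},
  {"dx": 0, "dy": 0, "dz": 1.0, "twist": 0},
  {"dx": 0, "dy": 0, "dz": 1.4, "twist": 0},
  {"dx": 0, "dy": 0, "dz": 1.4, "twist": 0},
], jaw=0.5)

```text
time_s: 49.98
position: [591.7, -90.8, 112.0]
tcp_rot: [0.524, 0.475, -0.522, 0.478]
wrist_force: [0.3, 0.6, 0.9]
finger_gap: 44.4
```

Emit:
arm_command([
  {"dx": 0, "dy": 0, "dz": 0, "twist": 18},
  {"dx": 0, "dy": 0, "dz": 0, "twist": 18},
  {"dx": 0, "dy": 0, "dz": 0, "twist": 18},
  {"dx": 0, "dy": 0, "dz": 0, "twist": 18},
  {"dx": 0, "dy": 0, "dz": 0, "twist": 18},
  {"dx": 0, "dy": 0, "dz": 0, "twist": 18},
  {"dx": 0, "dy": 0, "dz": 0, "twist": 18},
  {"dx": 0, "dy": 0, "dz": 0, "twist": 18},
  {"dx": 0, "dy": 0, "dz": 0, "twist": 18},
  {"dx": 0, "dy": 0, "dz": 0, "twist": 18},
  {"dx": 0, "dy": 0, "dz": 0, "twist": 18},
  {"dx": 0, "dy": 0, "dz": 0, "twist": 18},
  {"dx": 0, "dy": 0, "dz": 0, "twist": 18},
  {"dx": 0, "dy": 0, "dz": 0, "twist": 18},
  {"dx": 0, "dy": 0, "dz": 0, "twist": 18},
  {"dx": 0, "dy": 0, "dz": 0, "twist": 18},
  {"dx": 0, "dy": 0, "dz": 0, "twist": 18},
])

```text
time_s: 51.4
position: [590.4, -90.3, 108.7]
tcp_rot: [0.033, 0.706, -0.033, 0.706]
wrist_force: [-0.7, -0.2, 0.6]
finger_gap: 44.2
```

Emit:
arm_command([
  {"dx": 0, "dy": 0, "dz": -0.4, "twist": 0},
  {"dx": 0, "dy": 0, "dz": -0.8, "twist": 0},
  {"dx": 0, "dy": 0, "dz": -1.1, "twist": 0},
  {"dx": 0, "dy": 0, "dz": -1.4, "twist": 0},
  {"dx": 0, "dy": 0, "dz": -1.4, "twist": 0},
  {"dx": 0, "dy": 0, "dz": -1.4, "twist": 0},
])

```text
time_s: 51.9
position: [590.4, -90.4, 52.7]
tcp_rot: [0.033, 0.707, -0.033, 0.706]
wrist_force: [0.2, 0.3, -0.1]
finger_gap: 44.0
```

```bash
python3 pose.py 48.87 208.1
```

```text
tray xy [ 48.64 208.16] z 52.7 psi 1.4774 F [ 0.2  0.3 -0.1]
d [ 0.0055 -0.0021]
```

Emit:
arm_command([
  {"dx": 0.004, "dy": 0, "dz": 0, "twist": 0},
  {"dx": 0.004, "dy": 0, "dz": 0, "twist": 0},
  {"dx": 0.004, "dy": 0, "dz": 0, "twist": 0},
  {"dx": 0.004, "dy": 0, "dz": 0, "twist": 0},
  {"dx": 0.004, "dy": 0, "dz": 0, "twist": 0},
  {"dx": 0.004, "dy": 0, "dz": 0, "twist": 0},
  {"dx": 0.004, "dy": 0, "dz": 0, "twist": 0},
  {"dx": 0.004, "dy": 0, "dz": 0, "twist": 0},
], jaw=0.0, force=20)

```text
time_s: 52.57
position: [590.8, -90.4, 53.3]
tcp_rot: [0.033, 0.706, -0.033, 0.707]
wrist_force: [-0.2, -0.3, 3.4]
finger_gap: 13.1
```

```bash
python3 pose.py 48 208
```

```text
tray xy [ 49.08 208.12] z 53.3 psi 1.4781 F [-0.2 -0.3  3.4]
d [-0.0271 -0.0006]
```

Emit:
arm_command([
  {"dx": 0, "dy": 0, "dz": 0.2, "twist": 0},
  {"dx": 0, "dy": 0, "dz": 0.4, "twist": 0},
  {"dx": 0, "dy": 0, "dz": 0.8, "twist": 0},
  {"dx": 0, "dy": 0, "dz": 1.2, "twist": 0},
  {"dx": 0, "dy": 0, "dz": 1.2, "twist": 0},
  {"dx": 0, "dy": 0, "dz": 1.2, "twist": 0},
])

```text
time_s: 53.07
position: [590.9, -90.5, 101.7]
tcp_rot: [0.033, 0.706, -0.033, 0.707]
wrist_force: [0.1, 0.5, -1.5]
finger_gap: 13.6
```

```bash
python3 pose.py 48 111
```

```text
tray xy [ 49.16 208.1 ] z 101.7 psi 1.4781 F [ 0.1  0.5 -1.5]
d [-0.2543 -2.4143]
```

Emit:
arm_command([
  {"dx": -0.06, "dy": -0.6, "dz": 0, "twist": 0},
  {"dx": -0.12, "dy": -1.2, "dz": 0, "twist": 0},
  {"dx": -0.19, "dy": -1.8, "dz": 0, "twist": 0},
  {"dx": -0.25, "dy": -2.414, "dz": 0, "twist": 0},
  {"dx": -0.25, "dy": -2.414, "dz": 0, "twist": 0},
  {"dx": -0.25, "dy": -2.414, "dz": 0, "twist": 0},
  {"dx": -0.25, "dy": -2.414, "dz": -0.2, "twist": 0},
  {"dx": -0.25, "dy": -2.414, "dz": -0.4, "twist": 0},
  {"dx": -0.25, "dy": -2.414, "dz": -0.4, "twist": 0},
  {"dx": -0.25, "dy": -2.414, "dz": -0.4, "twist": 0},
])

```text
time_s: 53.9
position: [580.4, -185.9, 84.0]
tcp_rot: [0.033, 0.707, -0.032, 0.706]
wrist_force: [0.5, 0.8, -0.8]
finger_gap: 13.4
```

```bash
python3 pose.py 48.2 111; python3 - <<'E'
from h import *
f=frames()
a=cv2.resize(f["scene"][190:260,140:210],(600,600),interpolation=cv2.INTER_CUBIC)
cv2.imwrite("pics/p7.png",a[:,:,::-1])
E
```

```text
tray xy [ 47.63 112.08] z 84.0 psi 1.4792 F [ 0.5  0.8 -0.8]
d [ 0.0117 -0.0282]
```

View pics/p7.png

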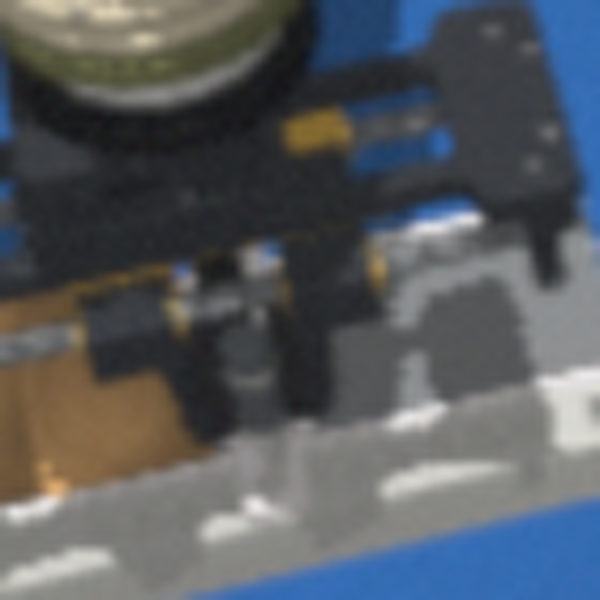

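The picture shows the pin barrel at (250,350) above the ear, in shadow with the eye not visible. I'll correct by the measured offset and lower with force checks.

Emit:
arm_command([
  {"dx": 0.01, "dy": -0.025, "dz": 0, "twist": 0},
  {"dx": 0.01, "dy": -0.025, "dz": 0, "twist": 0},
  {"dx": 0.01, "dy": -0.025, "dz": 0, "twist": 0},
])

```text
time_s: 54.25
position: [581.2, -188.0, 85.2]
tcp_rot: [0.033, 0.706, -0.033, 0.706]
wrist_force: [-0.7, 0.5, -0.1]
finger_gap: 13.3
```

```bash
python3 pose.py 48.2 111
```

```text
tray xy [ 48.54 110.1 ] z 85.2 psi 1.4781 F [-0.7  0.5 -0.1]
d [-0.0064  0.0233]
```

Emit:
arm_command([
  {"dx": -0.006, "dy": 0.022, "dz": 0, "twist": 0},
  {"dx": -0.006, "dy": 0.022, "dz": 0, "twist": 0},
  {"dx": -0.006, "dy": 0.022, "dz": -0.08, "twist": 0},
  {"dx": -0.006, "dy": 0.022, "dz": -0.15, "twist": 0},
  {"dx": -0.006, "dy": 0.022, "dz": -0.15, "twist": 0},
  {"dx": -0.006, "dy": 0.022, "dz": -0.15, "twist": 0},
])

```text
time_s: 54.75
position: [580.7, -187.0, 78.6]
tcp_rot: [0.033, 0.707, -0.033, 0.706]
wrist_force: [0.6, -1.2, -0.1]
finger_gap: 13.3
```

```bash
python3 pose.py 48.2 111
```

```text
tray xy [ 47.98 111.03] z 78.6 psi 1.4781 F [ 0.6 -1.2 -0.1]
d [ 0.0053 -0.0013]
```

Tip about 27 mm up, below the ear's top (31), with no force, so it is in the eye. Continue down.

Emit:
arm_command([
  {"dx": 0.003, "dy": 0, "dz": -0.08, "twist": 0},
  {"dx": 0.003, "dy": 0, "dz": -0.16, "twist": 0},
  {"dx": 0.003, "dy": 0, "dz": -0.2, "twist": 0},
  {"dx": 0.003, "dy": 0, "dz": -0.2, "twist": 0},
])

```text
time_s: 55.08
position: [580.7, -186.9, 70.4]
tcp_rot: [0.033, 0.707, -0.033, 0.706]
wrist_force: [0.0, 0.3, -0.3]
finger_gap: 13.7
```

Emit:
arm_command([
  {"dx": 0, "dy": 0, "dz": -0.08, "twist": 0},
  {"dx": 0, "dy": 0, "dz": -0.16, "twist": 0},
  {"dx": 0, "dy": 0, "dz": -0.2, "twist": 0},
  {"dx": 0, "dy": 0, "dz": -0.2, "twist": 0},
])

```text
time_s: 55.42
position: [580.7, -187.0, 62.4]
tcp_rot: [0.033, 0.707, -0.033, 0.706]
wrist_force: [0.2, -0.1, -0.3]
finger_gap: 13.2
```

Nearly there; seat is expected at about 58.3.

Emit:
arm_command([
  {"dx": 0, "dy": 0, "dz": -0.05, "twist": 0},
  {"dx": 0, "dy": 0, "dz": -0.09, "twist": 0},
  {"dx": 0, "dy": 0, "dz": -0.09, "twist": 0},
  {"dx": 0, "dy": 0, "dz": -0.09, "twist": 0},
])

```text
time_s: 55.75
position: [580.9, -187.0, 59.3]
tcp_rot: [0.033, 0.706, -0.033, 0.706]
wrist_force: [-0.3, -0.7, -0.3]
finger_gap: 13.4
```

Emit:
arm_command([
  {"dx": 0, "dy": 0, "dz": -0.03, "twist": 0},
  {"dx": 0, "dy": 0, "dz": -0.03, "twist": 0},
  {"dx": 0, "dy": 0, "dz": -0.03, "twist": 0},
])

```text
time_s: 56.0
position: [581.0, -187.1, 58.3]
tcp_rot: [0.033, 0.706, -0.033, 0.706]
wrist_force: [0.8, 0.2, 0.1]
finger_gap: 13.1
```

Emit:
arm_command([
  {"dx": 0, "dy": 0, "dz": -0.03, "twist": 0},
  {"dx": 0, "dy": 0, "dz": -0.03, "twist": 0},
  {"dx": 0, "dy": 0, "dz": -0.03, "twist": 0},
])

```text
time_s: 56.25
position: [581.2, -187.2, 58.2]
tcp_rot: [0.032, 0.706, -0.033, 0.707]
wrist_force: [-2.2, 1.8, 9.1]
finger_gap: 13.1
```

Emit:
arm_command([
  {"dx": 0, "dy": 0, "dz": -0.02, "twist": 0},
  {"dx": 0, "dy": 0, "dz": -0.02, "twist": 0},
  {"dx": 0, "dy": 0, "dz": -0.02, "twist": 0},
])

```text
time_s: 56.5
position: [581.3, -187.2, 58.1]
tcp_rot: [0.032, 0.706, -0.033, 0.707]
wrist_force: [-4.3, 2.2, 13.7]
finger_gap: 13.5
```

Seated: z force 14 N at the expected height of 58.1. Release, lift and retreat for a final look.

Emit:
arm_command([
  {"dx": 0, "dy": 0, "dz": 0.02, "twist": 0},
  {"dx": 0, "dy": 0, "dz": 0.02, "twist": 0},
  {"dx": 0, "dy": 0, "dz": 0.02, "twist": 0},
  {"dx": 0, "dy": 0, "dz": 0.02, "twist": 0},
  {"dx": 0, "dy": 0, "dz": 0.02, "twist": 0},
  {"dx": 0, "dy": 0, "dz": 0.4, "twist": 0},
  {"dx": 0, "dy": 0, "dz": 1, "twist": 0},
  {"dx": 0, "dy": 0, "dz": 1.8, "twist": 0},
  {"dx": 0, "dy": 0, "dz": 2.6, "twist": 0},
  {"dx": 0, "dy": 0, "dz": 3.4, "twist": 0},
  {"dx": 0, "dy": 0, "dz": 3.4, "twist": 0},
], jaw=0.35)

```text
time_s: 57.42
position: [582.7, -187.9, 198.5]
tcp_rot: [0.031, 0.703, -0.034, 0.71]
wrist_force: [0.5, 0.4, 0.9]
finger_gap: 31.0
```

Emit:
arm_command([
  {"dx": -1, "dy": 6, "dz": 0, "twist": 0},
  {"dx": -1, "dy": 6, "dz": 0, "twist": 0},
  {"dx": -1, "dy": 6, "dz": 0, "twist": 0},
  {"dx": -1, "dy": 6, "dz": 0, "twist": 0},
  {"dx": -1, "dy": 6, "dz": 0, "twist": 0},
  {"dx": -1, "dy": 6, "dz": 0, "twist": 0},
  {"dx": -1, "dy": 6, "dz": 0, "twist": 0},
  {"dx": -1, "dy": 6, "dz": 0, "twist": 0},
  {"dx": -1, "dy": 6, "dz": 0, "twist": 0},
  {"dx": -1, "dy": 6, "dz": 0, "twist": 0},
])

```text
time_s: 58.25
position: [541.2, 51.8, 191.9]
tcp_rot: [0.033, 0.706, -0.033, 0.706]
wrist_force: [-0.7, -0.2, -0.3]
finger_gap: 30.6
```

```bash
python3 - <<'E'
from h import *
f=frames()
a=cv2.resize(f["scene"][195:265,112:217],(780,520),interpolation=cv2.INTER_CUBIC)
cv2.imwrite("pics/f1.png",a[:,:,::-1])
b=cv2.resize(f["top"][160:220,290:385],(760,480),interpolation=cv2.INTER_CUBIC)
cv2.imwrite("pics/f2.png",b[:,:,::-1])
for n in("top","scene"):
  for l in("pin_tip","pin_grip","stop_eye","stop_face"):
    for r in models.spot_point(n,l)[:1]: print(n,l,round(r["confidence"],2),np.round(r["xyz"],1))
for l in("weight","tape_roll","screwdriver","spirit_level"): print(l,[np.round(r["xyz"],1) for r in models.spot_point("top",l)[:1]])
E
```

```text
top pin_tip 0.54 [592.1 -90.9  25.1]
top pin_grip 0.5 [ 577.8 -186.4   51.3]
top stop_eye 0.77 [ 580.9 -191.5   28.1]
top stop_face 0.71 [ 529.6 -197.6   33.8]
scene pin_tip 0.59 [ 581.  -191.5    7.3]
scene pin_grip 0.44 [ 585.2 -186.7   53.5]
scene stop_eye 0.86 [ 579.3 -185.8   31.5]
scene stop_face 0.64 [ 531.8 -193.7   34.2]
weight [array([687.2, 166.2,  -2.2])]
tape_roll [array([443.1, 252.4,  -5.1])]
screwdriver [array([751. ,  52.7,   2.9])]
spirit_level [array([ 329.3, -265.6,    1.5])]
```

View pics/f1.png

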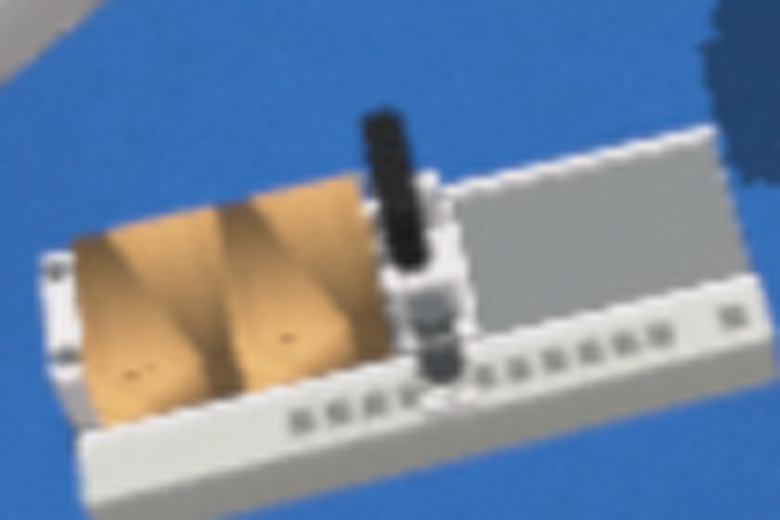

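View pics/f2.png

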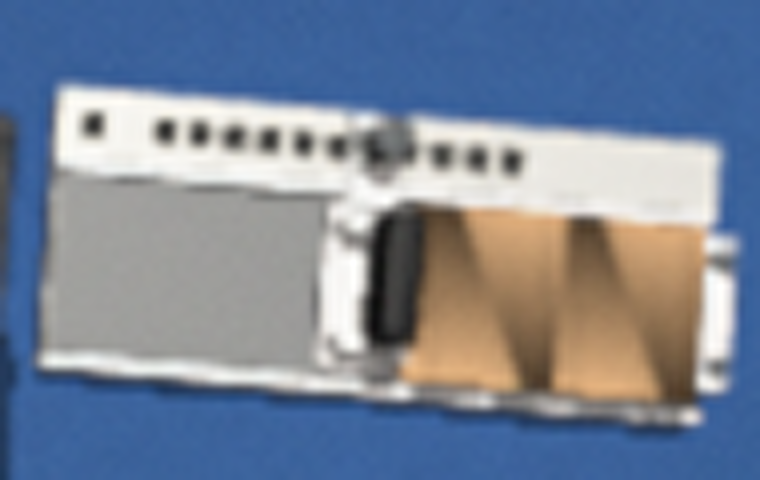

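Both views show the four wedges tight and alternating between end block and stop, with the pin upright in the ear at (435,350) in the scene view. One last check that no wedge remains on the bench, then hand in.

```bash
python3 - <<'E'
from h import *
f=frames(); L=[(np.round(ray("top",c,15)[:2]),a) for c,a in find(f)]
L=[l for l in L if l[0][0]<790 and abs(l[0][1])<520]; print(L)
ok=all(fit(f,*l[0])[1]>.3 for l in L)
if ok: print(ctrl.hand_in())
E
```

```text
[(array([460., 402.]), np.int32(160))]
the job is handed in; nothing more can be done
None
```

I packed all four beech wedges, locked the stop with the pin and handed the job in at about 58 s of the 210 s allowed. The hand-in gives no verdict, so what follows rests on my own checks.

- **Packing:** I slid the stop to its end, then placed each wedge against the one before until I felt contact. They alternate head to tail, with the first sole on the end block. The last pictures from both cameras show one tight, square block.
- **Stop and pin:** The stop is at the 99 mm slot (joint about 59 mm) for the 96 mm block. The pin went through the eye without resistance. Its flange seated at the expected height with about 14 N, which puts the tip about 7 mm above the bench.
- **Bench:** The bystanders read within 5 mm of where they were at the start. No beech wedge is left; the only wood-coloured thing found at the end was the orange look-alike, which I had not touched.

**Checks that disagreed or failed:**
- The two cameras differed by 1–5 mm on wedge positions. In x they also sat about 1 mm off what I felt against the tray's side strips, so I placed by touch.
- The fits of single wedges failed once they touched in the block, so I judged that part by eye and by contact position.
- The top camera's network still reported the pin tip at the empty parking slot. The scene camera, the pictures and the force all show it in the eye.

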